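# Shut off the griddle and jack its front edge up

### The job

Turn the griddle's black gas knob fully clockwise to its off stop, then set the little red jack on the table with its round rubber saddle centred under the yellow lift tab. Pump the jack: push its handle fully down once so the plate rises, let it come all the way back up, then push it fully down again and finish like that, holding the handle down so that only the jack keeps the griddle plate raised while a colleague levels it. Do not disturb the oil bottle, the bowl or the turner.

Things in the scene. Friction and masses are not known exactly. Their poses are not given: they have to be found in the camera images.
- griddle: stainless table-top griddle on legs, fixed to the table; 300 deep (x) x 400 wide (y) x 150 high. Origin on the table under its middle; its x axis points from its front to its rear, z up, the front (lift tab and control ledge) faces its -x. The rim round the dark plate is about 130 high. The control ledge (110 deep, 115 wide, top 70 above the table) stands out from the front at the -y side
- knob (a joint): angle of the gas knob in rad, grows as it turns clockwise seen from above; fully clockwise, at its stop, is off = 1.6; light friction keeps it where it is left
- knob_grip (a point): point on the knob's upright axis at the height to grip it, 107 above the table. The knob is a black disc 44 in diameter with a bar grip on top, 42 long along this point's x axis, 14 thick along y, 32 high, its top 7 above this point, the disc's top 23 below; this frame turns with the knob
- plate (a joint): angle of the griddle plate about its rear hinge in rad; 0 = down, grows as the front rises; the plate weighs about 6.5 kg, some 30 N at the tab
- lift_tab (a point): centre of the flat underside of the yellow lift tab with a black cross on top, on the plate's front edge at the +y side; tab 42 long (x, outward) x 50 wide x 8 thick, underside 66 above the table when the plate is down. x axis points to the griddle's rear, like the griddle's; it rises with the plate
- jack: loose red jack, about 0.8 kg with its handle. Origin on its underside below the pivot of its lever; x points towards the saddle end, z up. Base plate from x = -173 to +72, 70 wide, 8 thick. Slides on the table when gripped or pushed
- jack_grip (a point): middle of the jack's upright at the pivot, 60 above its underside: two cheeks that together measure 42 across (jack y) and 32 along x, from the base up to 87 above the underside; grip it across y. The lever passes between the cheeks, its steel bar (14 wide) slopes up behind (-x) at 17 degrees, so grip from above
- handle (a joint): angle of the jack's lever in rad; 0 = handle up and saddle down (a spring brings it back here with 2 N at the grip), 0.42 = handle fully down at its stop and saddle up. With the plate's weight on the saddle about 9 to 12 N at the grip is needed to push it down. In the jack's vertical x-z plane it turns about the pivot, which lies 60 above the jack's underside
- saddle (a point): centre of the round rubber saddle, a horizontal roller of radius 12, 34 long across the jack; it lies 54 in front (+x) of the pivot, its top 60 above the table with the handle up, 83 with the handle fully down
- handle_grip (a point): middle of the top face of the handle's flat black grip (70 long, 34 wide, 20 thick); in the jack's frame at x = -160, z = 120 with the handle up and x = -170, z = 50 with it fully down
- oil_bottle_mid (a point): centre of a yellow plastic bottle with red cap, 60 in diameter, 130 high, standing on the table; leave it alone
- batter_bowl_mid (a point): centre of a steel bowl, 100 in diameter, 50 high, standing on the table; leave it alone
- turner: turner with a wooden handle, 280 long along its x, flat on the table, origin at its middle underside; leave it alone

How it is judged:
By the outcome, as a careful person would: the job done as asked, in the order asked, and still so for the second after the job is handed in, while the arm keeps its last pose, push and grip.
It also fails if it takes over 72 s, if anything falls off the work surface, if the arm or the gripper's body presses on something with over 40 N, if the wrist force passes 120 N, or if a joint passes its speed limit or range.

### The arm

A 6-joint arm with a two-finger parallel gripper is mounted at the origin on the work surface. World frame = base frame: x ahead of the robot, y to its left, z up, the work surface at z = 0. Lengths are in m, angles in rad, forces in N, time in s.
With the tool pointing down it reaches from about 0.35 to 0.975 m from the base axis. Payload 17.4 kg.
Tool frame: the origin (TCP) lies on the centre line of the jaws, within the pads' length; the fingertips stand 25 mm ahead of it and the grasp point (between the pads) lies 6 mm ahead of it; z points along the fingers, x is the direction in which the jaws open and shut, and the axes are right-handed (so a half turn about z gives the same grasp; the last joint's range is limited). The gripper opens to 85 mm and grips with 20 to 120 N. Pads are 22 mm wide; open, the fingers measure 114 mm over their backs; the gripper's body (76 mm by 85 mm) begins 54 mm behind the grasp point. The pads swing forward as they close: fully open they stand 13 mm farther back than shut.
Start: joints at [-1.273, 0.116, 1.442, -0, 1.584, -0.038], TCP at [0.222, -0.637, 0.256] pointing down, gripper open.
Joint ranges: [-2.83, 2.83], [-0.83, 2.19], [0.07, 2.5], [-1.14, 4.28], [0.01, 3], [-2.97, 2.97]. Speed limits (rad/s): [1.89, 1.89, 2.22, 3.14, 3.14, 3.14].

### API

Orientations are given as [roll, pitch, yaw] about the fixed x, y, z axes, in that order (R = Rz(yaw) Ry(pitch) Rx(roll)).
In Python, from bench import ctrl gives the robot as it stands. The module is installed in compiled form; this text tells all that it offers.
- The arm moves only by the tool servo_tool, never from a script. Its argument "plan" is a list of rows, each an object of numbers: "dx", "dy", "dz": the shift along the tool's x, y, z each as a share of 500 mm, from -1 to 1; "rx", "ry", "rz": the turn, a rotation vector about the tool's x, y, z each as a share of 45 degrees, from -1 to 1. A call has 1 to 12 rows; each row is the pose to reach, as a shift and turn from the pose commanded when the call began, along the tool's axes at that moment; what a row does not reach only later rows make up. A row lasts 1/8 s, in which the tool goes at most 62.5 mm and 10.7 degrees, less where a joint would pass 70% of its speed; a pose out of reach is approached as far as the arm can. A call with a number of a shift or a turn outside -1 to 1 is refused whole. A call with a gripper value outside its range is refused whole. "fingers" is the opening, from -1 (shut) to 1 (fully open), set as the call begins (left out, the last holds). The fingers move at their own pace and stop on an object; the grip force is fixed at half the most. Time passes only in rows, so rows that repeat a pose let the fingers close. It gives the time, the measured TCP pose, the force and the opening at its end, in the units of the state.
- ctrl.get_obs(): the state, without advancing time (a new reading comes with each control period).
- ctrl.read_camera(name): name is "scene" or "top"; returns a dict with "color" (480x640x3 uint8, red, green, blue), "depth" (480x640 float32, m along the optical axis (not along the pixel's ray), 0 where there is no reading), "vertical_fov" (degrees; the focal length in pixels is half the picture's height over the tangent of half this angle, whatever the lens; pixels are square), "cx", "cy" (the principal point, pixels), "D" ([k1, k2, p1, p2, k3] as OpenCV has them; the pictures are not rectified), "origin" and "attitude" of the camera in the world. Camera axes: x right, y up, looking along -z (the intrinsics and any distortion apply to the point x, -y, -z); pixel columns grow to the right and rows downward; lengths in m; the calibration is good to about 2 mm. A picture is of the moment at which its call begins.
- ctrl.hand_in(): hands the job in, once; it reports no verdict.
The state is a dict: "clock": time; "joint_positions": joint angles; "joint_vel": joint speeds; "joint_efforts": joint torques, N m; "tcp_pos": TCP position; "tool_rot": TCP orientation; "ft_force": force on the tool from outside, world axes, zero at the start; "ft_torque": the same for the moment, N m; "gripper_width": finger opening in m.
Only numpy, scipy, OpenCV 4.12 (cv2) and the standard library are available. Lean on these libraries where they do the work, as an engineer would, in place of code of your own. Each camera call takes 0.05 s, during which the arm holds its last target.

## Working session

There is one attempt and no reset: what is moved stays moved. The work goes in short steps, Python scripts to look and compute and a tool call to move; the robot and the scene stay as the last step left them, time stands still between calls to the robot, and variables do not carry over. Pictures are saved under pics/ and viewed, and the job is handed in when it is done.

Besides the shell and the picture viewer there is one more tool, called after "Request:" in YAML: its name, and indented under it one key for each argument. servo_tool: Moves the arm, as the interface text tells. Its arguments: {"type":"object","properties":{"plan":{"type":"array"},"fingers":{"type":"number"}},"required":["plan"]}

```bash
mkdir -p pics; ls
python3 - <<'E'
from bench import ctrl
import cv2,pickle
print(ctrl.get_obs())
for n in("scene","top"):
    d=ctrl.read_camera(n); pickle.dump(d,open(n+"0.pkl","wb"))
    cv2.imwrite(f"pics/{n}0.png",d["color"][:,:,::-1])
    print({k:v for k,v in d.items() if k not in("color","depth")})
E
```

```text
pics
{'clock': 0.0, 'joint_positions': array([-1.27278023e+00,  1.16476009e-01,  1.44229677e+00,  3.47227655e-05,
        1.58401350e+00, -3.78807085e-02]), 'joint_vel': array([-0.00130677, -0.00222697, -0.00024146,  0.00095791,  0.00148184,
       -0.00037488]), 'joint_efforts': array([-1.11305726e-04, -7.31993794e+01, -6.32506227e+01, -7.39266943e-05,
        6.32554074e-03,  3.75176967e-06]), 'tcp_pos': array([ 0.22238768, -0.63712647,  0.25554932]), 'tool_rot': array([-3.14151275e+00,  1.19145288e-03, -1.23489903e+00]), 'ft_force': array([ 0.24006059,  0.2454063 , -0.02676943]), 'ft_torque': array([-0.00713852, -0.0332387 , -0.04518806]), 'gripper_width': 0.08557100786761988}
{'vertical_fov': 49.755439433840216, 'cx': 317.1024198998932, 'cy': 232.5391711890586, 'D': array([0.03466368, 0.        , 0.        , 0.        , 0.        ]), 'origin': array([1.2493711 , 0.39219769, 1.01005739]), 'attitude': array([0.69263672, 0.0131989 , 2.12597148])}
{'vertical_fov': 57.166986517141765, 'cx': 310.22768611612014, 'cy': 238.98230630877498, 'D': array([-0.10667984,  0.        ,  0.        ,  0.        ,  0.        ]), 'origin': array([0.44740893, 0.00588818, 1.38212303]), 'attitude': array([ 0.11437815,  0.00967897, -1.59766859])}
```

View pics/scene0.png

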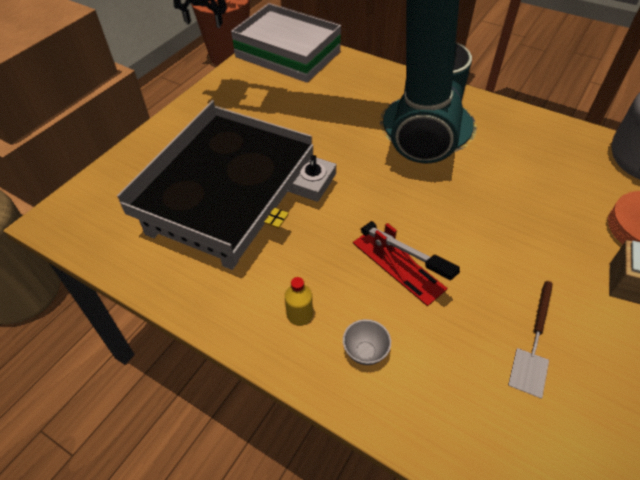

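View pics/top0.png

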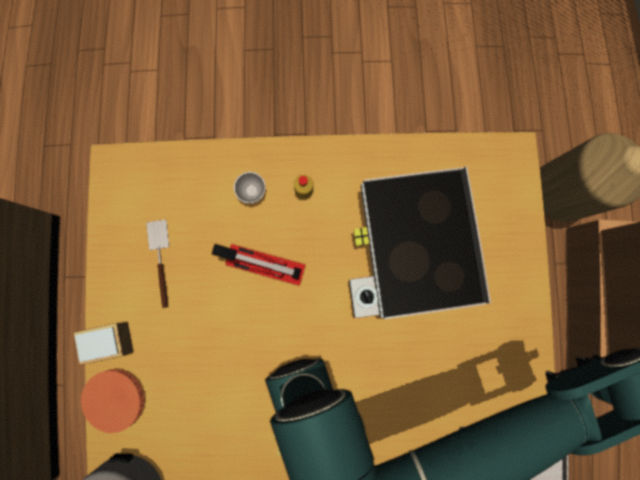

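```bash
cat > h.py <<'E'
import numpy as np,cv2,pickle
from scipy.spatial.transform import Rotation as R
def K(d):
    f=240/np.tan(np.radians(d["vertical_fov"]/2)); return np.array([[f,0,d["cx"]],[0,f,d["cy"]],[0,0,1]])
def ray(d,u,v):
    p=cv2.undistortPoints(np.array([[[u,v]]],float),K(d),d["D"])[0,0]
    return R.from_euler('xyz',d["attitude"]).apply([p[0],-p[1],-1.0])
def atz(d,u,v,z):
    r=ray(d,u,v); o=d["origin"]; return o+r*(z-o[2])/r[2]
def dep(d,u,v):
    return d["origin"]+ray(d,u,v)*d["depth"][int(round(v)),int(round(u))]
def proj(d,P):
    c=R.from_euler('xyz',d["attitude"]).inv().apply(np.atleast_2d(P)-d["origin"])*[1,-1,-1]
    return cv2.projectPoints(c,np.zeros(3),np.zeros(3),K(d),d["D"])[0][:,0]
def crop(d,name,u0,v0,u1,v1,s):
    c=cv2.resize(d["color"][v0:v1,u0:u1,::-1],None,fx=s,fy=s,interpolation=cv2.INTER_CUBIC); 
    for k in range((u0+9)//10*10,u1,10): cv2.putText(c,str(k),((k-u0)*s,8),0,.3,(255,255,255),1);cv2.line(c,((k-u0)*s,10),((k-u0)*s,15),(255,255,255),1)
    for k in range((v0+9)//10*10,v1,10): cv2.putText(c,str(k),(0,(k-v0)*s+3),0,.3,(255,255,255),1);cv2.line(c,(20,(k-v0)*s),(25,(k-v0)*s),(255,255,255),1)
    cv2.imwrite("pics/"+name,c)
def ld(n): return pickle.load(open(n+".pkl","rb"))
E
python3 - <<'E'
from h import *
t=ld("top0");s=ld("scene0")
crop(t,"c1.png",340,220,400,330,5)
crop(t,"c2.png",200,230,320,300,6)
crop(s,"c3.png",255,140,345,235,6)
crop(s,"c4.png",345,210,470,310,6)
E
```

```text
(no output)
```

View pics/c1.png

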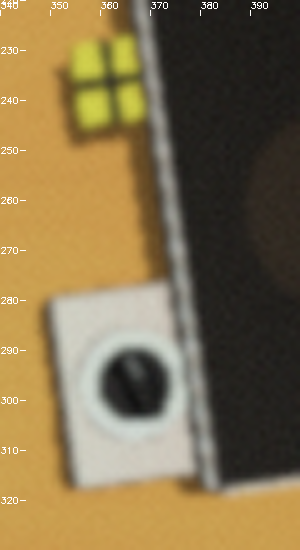

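View pics/c2.png

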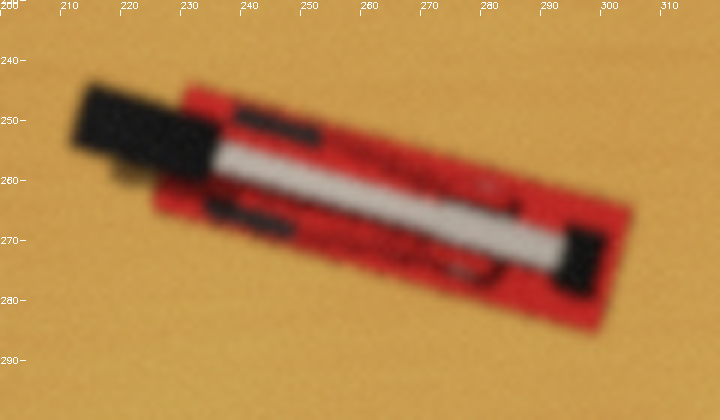

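View pics/c3.png

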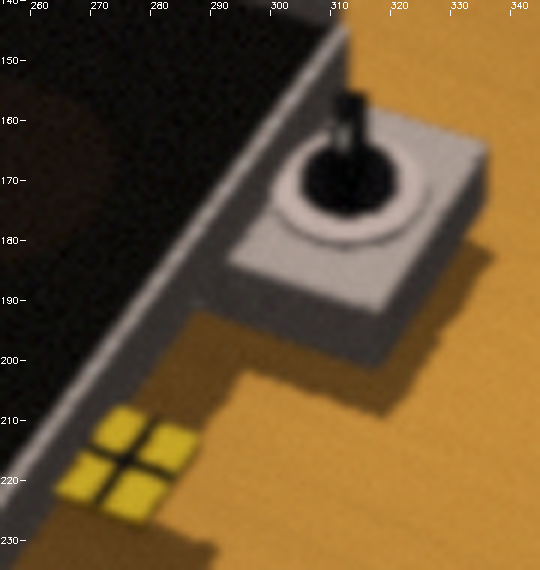

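View pics/c4.png

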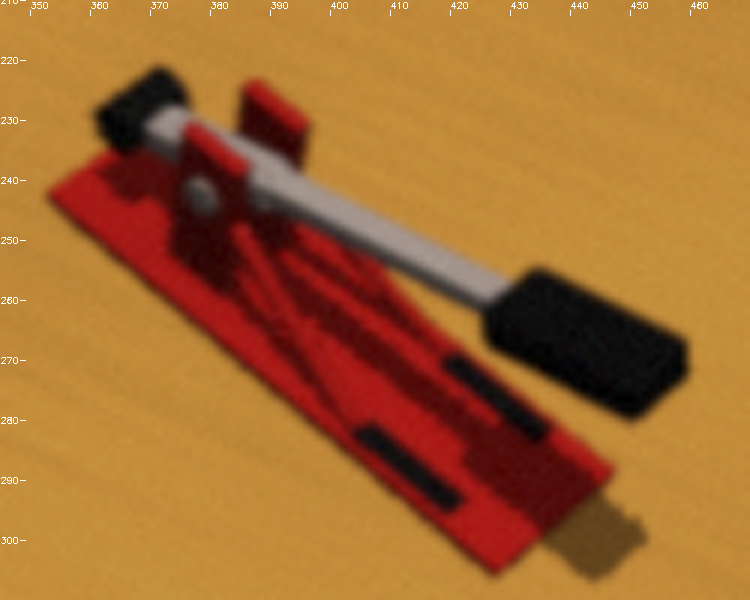

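Run:
```python
from h import *
np.set_printoptions(precision=4,suppress=True)
t=ld("top0");s=ld("scene0")
print("tab centre top",atz(t,360.5,236.5,.074),"scene",atz(s,275,217,.074))
print("ledge top corners",[atz(t,*p,.070)[:2] for p in((349.5,280),(354,317.5))], [atz(s,*p,.07)[:2] for p in((334.5,164.5),(317,191.5),(292,183.5))])
print("knob disc",atz(t,366.5,297,.084),atz(s,311.5,169.5,.084))
print("knob top",atz(s,312,157,.114))
q=[(231.5,244),(303.5,264.5),(299,285.5),(226,265)]
P=np.array([atz(t,*p,.008) for p in q]);print("base top",P)
q2=[(427,306),(447,288.5),(353,243)]
print("base scene",np.array([atz(s,*p,.008) for p in q2]))
f=lambda a,b:(np.linalg.norm(a-b),np.degrees(np.arctan2(*(a-b)[1::-1])))
print(f(P[1],P[0]),f(P[2],P[3]),f(P[0],P[3]),f(P[1],P[2]))
# dense depth cloud of jack, knob
def cloud(d,u0,v0,u1,v1):
    uu,vv=np.meshgrid(np.arange(u0,u1),np.arange(v0,v1)); uv=np.stack([uu.ravel(),vv.ravel()],1).astype(float)
    p=cv2.undistortPoints(uv[:,None],K(d),d["D"])[:,0]
    z=d["depth"][vv.ravel(),uu.ravel()]
    return R.from_euler('xyz',d["attitude"]).apply(np.c_[p[:,0],-p[:,1],-np.ones(len(p))]*z[:,None])+d["origin"]
for d in(t,s):
    c=cloud(d,*((350,280,385,315) if d is t else (295,145,330,185)))
    for lo,hi in((.095,.125),):
        m=(c[:,2]>lo)&(c[:,2]<hi); k=c[m]
        kk=k[(np.hypot(k[:,0]-.30,k[:,1]+.103)<.04)] 
        print(len(kk),kk.mean(0) if len(kk) else 0, kk[:40])
crop(t,"c5.png",352,282,382,312,16)
```

```text
tab centre top [ 0.6012 -0.1361  0.074 ] scene [ 0.607  -0.1404  0.074 ]
ledge top corners [array([ 0.4726, -0.0987]), array([ 0.3619, -0.1082])] [array([ 0.3703, -0.1134]), array([ 0.4786, -0.1008]), array([ 0.4875, -0.1707])]
knob disc [ 0.4212 -0.1457  0.084 ] [ 0.4302 -0.1473  0.084 ]
knob top [ 0.4171 -0.1533  0.114 ]
base top [[0.5966 0.2635 0.008 ]
 [0.526  0.0381 0.008 ]
 [0.4611 0.0537 0.008 ]
 [0.5308 0.2814 0.008 ]]
base scene [[0.6039 0.2659 0.008 ]
 [0.5371 0.2856 0.008 ]
 [0.5323 0.0363 0.008 ]]
(np.float64(0.23617176575628337), np.float64(-107.38810580848211)) (np.float64(0.23809200343004114), np.float64(-107.02215783062913)) (np.float64(0.06818685429894075), np.float64(-15.23801280886905)) (np.float64(0.0667682032679539), np.float64(-13.546320468162664))
0 0 []
0 0 []
```

View pics/c5.png

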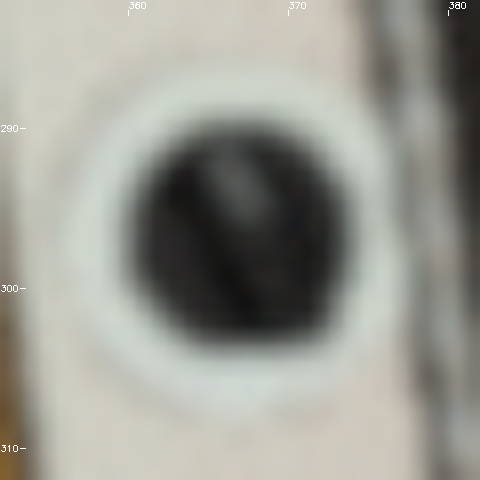

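Run:
```python
from h import *
np.set_printoptions(precision=4,suppress=True)
t=ld("top0");s=ld("scene0")
for d,L in((t,[(150,180),(340,160),(330,330),(520,150),(200,400),(352,300),(420,240),(360,236),(366,297),(365,293),(225,249),(260,261),(295,273),(303,180)]),(s,[(150,150),(340,250),(450,380),(560,180),(230,170),(325,165),(275,217),(313,170),(312,158),(440,268),(385,245)])):
    for p in L: print(p,d["depth"][p[1],p[0]],dep(d,*p))
```

```text
(150, 180) 1.4164927 [0.815  0.5335 0.002 ]
(340, 160) 1.4176509 [ 0.8604 -0.0881  0.002 ]
(330, 330) 1.3596561 [ 0.3209 -0.0387 -0.0014]
(520, 150) 1.4194182 [ 0.8846 -0.6899 -0.001 ]
(200, 400) 1.3371824 [0.1132 0.3705 0.    ]
(352, 300) 1.3230116 [ 0.4128 -0.1061  0.0456]
(420, 240) 1.2849253 [ 0.5827 -0.3079  0.1022]
(360, 236) 1.3124635 [ 0.6023 -0.1342  0.0779]
(366, 297) 1.2542919 [ 0.4219 -0.1406  0.1156]
(365, 293) 1.2590433 [ 0.4333 -0.1386  0.1122]
(225, 249) 1.2661793 [0.5701 0.2609 0.1234]
(260, 261) 1.3022337 [0.5356 0.1649 0.0825]
(295, 273) 1.316992 [0.4981 0.0629 0.0626]
(303, 180) 1.2814978 [0.7652 0.0306 0.1289]
(150, 150) 1.5239567 [ 0.5294 -0.6466 -0.0017]
(340, 250) 1.2768438 [ 0.5619  0.0166 -0.0007]
(450, 380) 1.0598081 [ 0.735   0.3761 -0.0009]
(560, 180) 1.4190753 [0.0445 0.4069 0.0006]
(230, 170) 1.3166686 [ 0.5539 -0.3137  0.1012]
(325, 165) 1.3667017 [ 0.3867 -0.1329  0.0719]
(275, 217) 1.249486 [ 0.6069 -0.1404  0.0739]
(313, 170) 1.3161263 [ 0.443  -0.1343  0.0989]
(312, 158) 1.3197184 [ 0.4221 -0.1501  0.116 ]
(440, 268) 1.0867075 [0.5787 0.2655 0.123 ]
(385, 245) 1.2058125 [0.5373 0.1218 0.0616]
```

```bash
cat >> h.py <<'E'
def cloud(d,u0,v0,u1,v1):
    uu,vv=np.meshgrid(np.arange(u0,u1),np.arange(v0,v1)); uv=np.stack([uu.ravel(),vv.ravel()],1).astype(float)
    p=cv2.undistortPoints(uv[:,None],K(d),d["D"])[:,0]
    z=d["depth"][vv.ravel(),uu.ravel()]
    return R.from_euler('xyz',d["attitude"]).apply(np.c_[p[:,0],-p[:,1],-np.ones(len(p))]*z[:,None])+d["origin"]
E
python3 - <<'E'
from h import *
np.set_printoptions(precision=4,suppress=True)
t=ld("top0");s=ld("scene0")
def pca(k):
    m=k.mean(0); w,v=np.linalg.eigh(np.cov((k-m)[:,:2].T)); return len(k),m,np.sqrt(w),np.degrees(np.arctan2(v[1,1],v[0,1]))
for d,b in((t,(350,280,385,315)),(s,(295,145,330,185))):
    c=cloud(d,*b)
    k=c[(c[:,2]>.102)&(c[:,2]<.125)&(np.hypot(c[:,0]-.425,c[:,1]+.145)<.03)]
    print(pca(k)); print(k[k[:,2]>.108])
# jack grip plate
for d,b in((t,(205,238,242,268)),(s,(420,250,470,285))):
    c=cloud(d,*b); k=c[(c[:,2]>.09)]; print("grip",pca(k),k.min(0),k.max(0))
for d,b in((t,(285,260,310,285)),(s,(355,215,380,240))):
    c=cloud(d,*b); k=c[(c[:,2]>.045)&(c[:,2]<.075)]; print("saddle",pca(k),k.min(0),k.max(0))
for d,b in((t,(345,225,368,252)),(s,(260,205,290,230))):
    c=cloud(d,*b); k=c[(c[:,2]>.06)&(c[:,2]<.09)]; print("tab",pca(k),k.min(0),k.max(0))
E
```

```text
(69, array([ 0.4241, -0.1459,  0.1132]), array([0.0039, 0.0121]), np.float64(-158.85179390818445))
[[ 0.4446 -0.1451  0.1096]
 [ 0.4419 -0.1384  0.1166]
 [ 0.4418 -0.1414  0.115 ]
 [ 0.4417 -0.1446  0.1124]
 [ 0.4391 -0.1355  0.1155]
 [ 0.439  -0.1386  0.1136]
 [ 0.439  -0.1415  0.1138]
 [ 0.4389 -0.1438  0.1179]
 [ 0.4363 -0.1356  0.1141]
 [ 0.4362 -0.1381  0.1176]
 [ 0.4361 -0.1416  0.1121]
 [ 0.436  -0.144   0.116 ]
 [ 0.4359 -0.147   0.1144]
 [ 0.4334 -0.1358  0.1108]
 [ 0.4333 -0.1386  0.1122]
 [ 0.4332 -0.1414  0.1124]
 [ 0.4332 -0.1438  0.1169]
 [ 0.4331 -0.1471  0.1127]
 [ 0.433  -0.1497  0.1148]
 [ 0.4305 -0.1383  0.1138]
 [ 0.4304 -0.1409  0.1157]
 [ 0.4303 -0.1439  0.1151]
 [ 0.4303 -0.1466  0.1163]
 [ 0.4301 -0.1498  0.113 ]
 [ 0.4276 -0.141   0.1138]
 [ 0.4274 -0.1442  0.1112]
 [ 0.4274 -0.1467  0.114 ]
 [ 0.4272 -0.1501  0.1099]
 [ 0.4272 -0.1528  0.1118]
 [ 0.4247 -0.141   0.113 ]
 [ 0.4246 -0.1438  0.1138]
 [ 0.4245 -0.1466  0.1141]
 [ 0.4244 -0.1497  0.1124]
 [ 0.4244 -0.1519  0.118 ]
 [ 0.4219 -0.1406  0.1156]
 [ 0.4217 -0.144   0.1108]
 [ 0.4217 -0.1464  0.1153]
 [
[... 2942 characters left out ...]
0.0221, 0.0808]), np.float64(-167.09665362951085)) [0.5377 0.2064 0.0922] [1.2494 0.3922 1.0101]
saddle (142, array([0.5036, 0.0678, 0.0576]), array([0.0086, 0.0142]), np.float64(68.74061054538635)) [0.4831 0.0447 0.0462] [0.5295 0.0934 0.0703]
saddle (183, array([0.5083, 0.0682, 0.0569]), array([0.0095, 0.0148]), np.float64(45.64026436930178)) [0.4827 0.0455 0.0451] [0.536  0.1047 0.0746]
tab (214, array([ 0.6044, -0.1378,  0.0751]), array([0.0112, 0.0146]), np.float64(177.0600680650125)) [ 0.5783 -0.1569  0.0682] [ 0.634  -0.117   0.0841]
tab (395, array([ 0.6093, -0.1415,  0.075 ]), array([0.0137, 0.0185]), np.float64(173.9652389469314)) [ 0.5679 -0.1638  0.0654] [ 0.6539 -0.1154  0.0892]
```

```bash
cat >> h.py <<'E'
def mv(target,yaw):
    """shares from the present measured pose to TCP target, tool down with yaw (deg)"""
    from bench import ctrl
    o=ctrl.get_obs(); Rt=R.from_euler('xyz',o["tool_rot"]); p=Rt.inv().apply(np.array(target)-o["tcp_pos"])
    Rg=R.from_euler('xyz',[np.pi,0,np.radians(yaw)]); rv=(Rt.inv()*Rg).as_rotvec()
    print("t",round(o["clock"],2),"tcp",o["tcp_pos"].round(4),np.degrees(o["tool_rot"]).round(2),"w",round(o["gripper_width"],4),"F",o["ft_force"].round(1))
    print("d",(p/.5).round(4),"r",(rv/np.radians(45)).round(4),"rows",np.linalg.norm(p)/.0625,np.degrees(np.linalg.norm(rv))/10.7)
E
python3 -c "
from h import *
mv([.426,-.1455,.2],-66.5)"
```

```text
t 0.1 tcp [ 0.2224 -0.6372  0.2556] [-1.800e+02  6.000e-02 -7.076e+01] w 0.0852 F [-0.4  0.2 -0.4]
d [-0.7941 -0.7085  0.1121] r [-0.0001  0.0014 -0.0947] rows 8.560940924486616 0.39820825317244896
```

Request:
servo_tool:
  plan:
    - {"dx": -0.794,"dy": -0.708,"dz": 0.05,"rz": -0.095}
    - {"dx": -0.794,"dy": -0.708,"dz": 0.08,"rz": -0.095}
    - {"dx": -0.794,"dy": -0.708,"dz": 0.112,"rz": -0.095}
    - {"dx": -0.794,"dy": -0.708,"dz": 0.112,"rz": -0.095}
    - {"dx": -0.794,"dy": -0.708,"dz": 0.112,"rz": -0.095}
    - {"dx": -0.794,"dy": -0.708,"dz": 0.112,"rz": -0.095}
    - {"dx": -0.794,"dy": -0.708,"dz": 0.112,"rz": -0.095}
    - {"dx": -0.794,"dy": -0.708,"dz": 0.112,"rz": -0.095}
    - {"dx": -0.794,"dy": -0.708,"dz": 0.112,"rz": -0.095}
    - {"dx": -0.794,"dy": -0.708,"dz": 0.112,"rz": -0.095}
    - {"dx": -0.794,"dy": -0.708,"dz": 0.112,"rz": -0.095}
  fingers: 1

```text
invalid input at $.plan[0]: expected keys dx, dy, dz, rx, ry, rz
```

```bash
cat >> h.py <<'E'
def snap(n):
    from bench import ctrl
    for c in("top","scene"):
        pickle.dump(ctrl.read_camera(c),open(f"{c}{n}.pkl","wb"))
E
python3 -c "
from h import *
mv([.426,-.1455,.113],-66.5)
snap(1);crop(ld('scene1'),'s1.png',240,70,400,200,5);crop(ld('top1'),'t1.png',300,200,420,350,4)"
```

```text
t 0.1 tcp [ 0.2224 -0.6372  0.2556] [-1.800e+02  6.000e-02 -7.076e+01] w 0.0852 F [-0.4  0.2 -0.4]
d [-0.7939 -0.7085  0.2861] r [-0.0001  0.0014 -0.0947] rows 8.815072573468955 0.39820825317244896
```

View pics/s1.png

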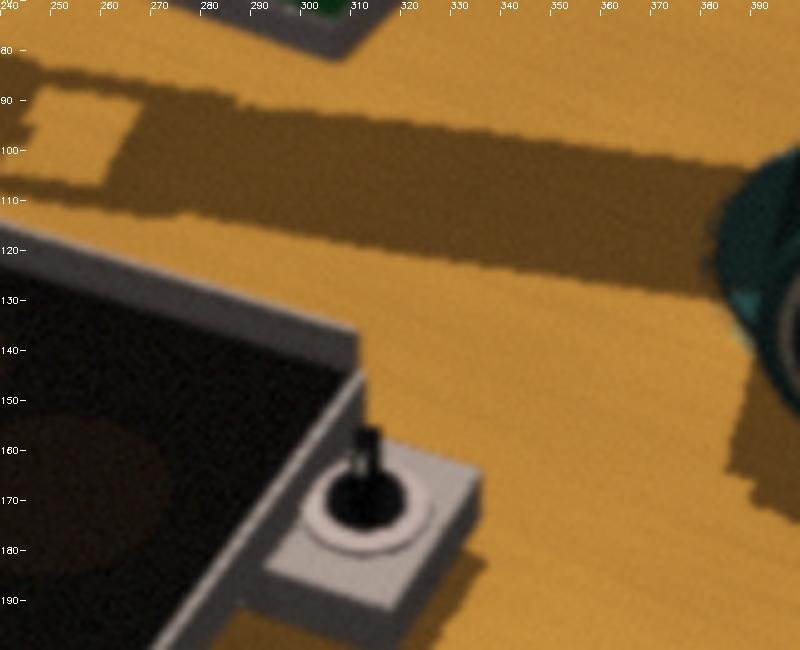

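View pics/t1.png

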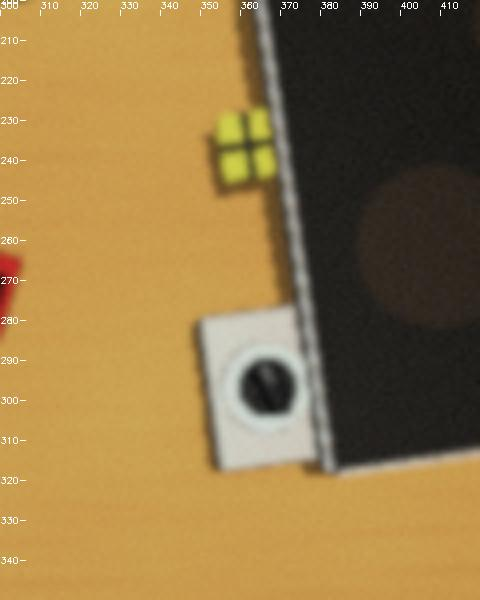

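The call was refused because each row needs all six keys; the arm hasn't moved, and both pictures show the knob as it was.

Request:
servo_tool:
  plan:
    - {"dx": -0.794,"dy": -0.708,"dz": 0.05,"rx": 0,"ry": 0,"rz": -0.095}
    - {"dx": -0.794,"dy": -0.708,"dz": 0.08,"rx": 0,"ry": 0,"rz": -0.095}
    - {"dx": -0.794,"dy": -0.708,"dz": 0.112,"rx": 0,"ry": 0,"rz": -0.095}
    - {"dx": -0.794,"dy": -0.708,"dz": 0.112,"rx": 0,"ry": 0,"rz": -0.095}
    - {"dx": -0.794,"dy": -0.708,"dz": 0.112,"rx": 0,"ry": 0,"rz": -0.095}
    - {"dx": -0.794,"dy": -0.708,"dz": 0.112,"rx": 0,"ry": 0,"rz": -0.095}
    - {"dx": -0.794,"dy": -0.708,"dz": 0.112,"rx": 0,"ry": 0,"rz": -0.095}
    - {"dx": -0.794,"dy": -0.708,"dz": 0.112,"rx": 0,"ry": 0,"rz": -0.095}
    - {"dx": -0.794,"dy": -0.708,"dz": 0.112,"rx": 0,"ry": 0,"rz": -0.095}
    - {"dx": -0.794,"dy": -0.708,"dz": 0.112,"rx": 0,"ry": 0,"rz": -0.095}
    - {"dx": -0.794,"dy": -0.708,"dz": 0.112,"rx": 0,"ry": 0,"rz": -0.095}
  fingers: 1

```text
clock: 1.58
tcp_pos: [0.4257, -0.1461, 0.2004]
tool_rot: [3.141, -0.0, -1.16]
ft_force: [0.6, -0.4, -0.0]
gripper_width: 0.0854
```

```bash
python3 -c "
from h import *
mv([.426,-.1455,.113],-66.5)
snap(1);crop(ld('scene1'),'s1.png',240,70,400,200,5);crop(ld('top1'),'t1.png',300,200,420,350,4)"
```

```text
t 1.57 tcp [ 0.4257 -0.1461  0.2004] [ 1.7999e+02 -1.0000e-02 -6.6470e+01] w 0.0854 F [ 0.6 -0.4 -0. ]
d [-0.001  -0.001   0.1748] r [ 0.0001 -0.0003  0.0007] rows 1.398050892371722 0.0031160514093368247
```

View pics/s1.png

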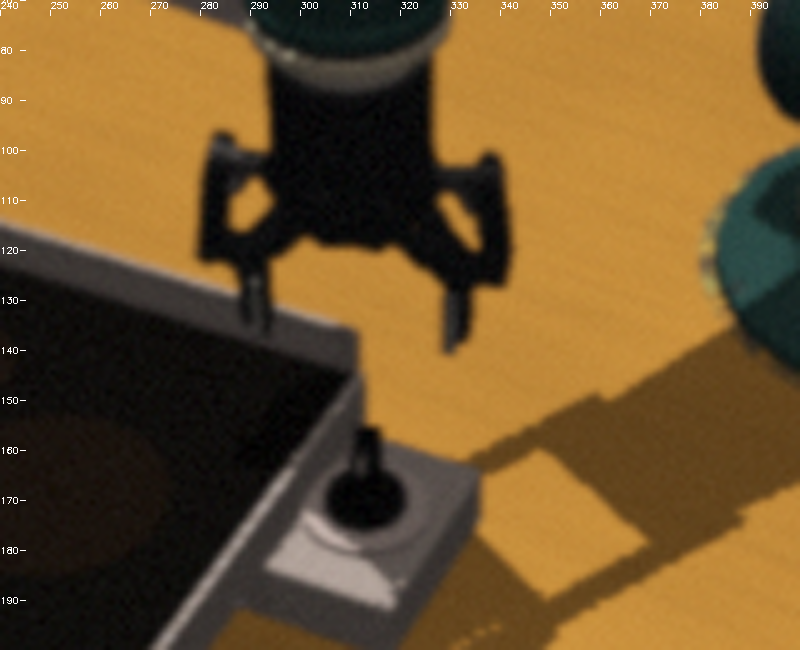

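View pics/t1.png

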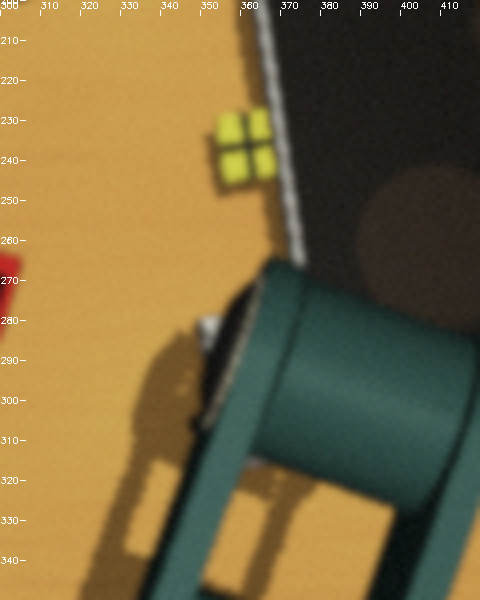

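```bash
python3 -c "
from h import *
s=ld('scene1')
a=np.radians(-66.47);e=np.array([np.cos(a),np.sin(a),0])
p=np.array([.4257,-.1461,0])
for z in(.1754,.188): print(z,[proj(s,p+[0,0,z]+k*e*.05)[0].round(1) for k in(-1,0,1)])
print(proj(s,[p+[0,0,z] for z in(.084,.114)]))
"
```

```text
0.1754 [array([332.3, 143. ]), array([312.1, 141.2]), array([292. , 139.5])]
0.188 [array([332.4, 139. ]), array([312. , 137.2]), array([291.8, 135.5])]
[[312.82586988 168.62157768]
 [312.59469163 159.96428535]]
```

```bash
python3 -c "
from h import *
np.set_printoptions(precision=4,suppress=True)
s=ld('scene1')
a=np.radians(-66.47);e=np.array([np.cos(a),np.sin(a)]);n=np.array([-e[1],e[0]])
p=np.array([.4257,-.1461])
for v in(124,128,131,134,137):
  row=[]
  for u in list(range(283,298))+list(range(320,336)):
    P=dep(s,u,v); q=P[:2]-p
    if abs(q@n)<.03 and P[2]>.16: row.append((u,round(1e3*q@e,1),round(1e3*q@n,1),round(1e3*P[2])))
  print(v,row)
"
python3 - <<'E'
import sys;sys.path.insert(0,'.')
from h import *
import os;os.chdir('.')
crop(ld('scene1'),'s2.png',275,95,345,180,9)
E
```

```text
124 [(287, np.float64(56.9), np.float64(12.5), 232), (288, np.float64(54.8), np.float64(11.1), 231), (289, np.float64(51.8), np.float64(13.8), 234), (290, np.float64(49.4), np.float64(13.5), 234), (291, np.float64(46.9), np.float64(14.2), 235), (292, np.float64(45.0), np.float64(11.7), 233), (293, np.float64(44.4), np.float64(3.2), 226), (294, np.float64(44.4), np.float64(-7.9), 217), (326, np.float64(-35.8), np.float64(10.6), 240), (327, np.float64(-38.4), np.float64(12.3), 242), (328, np.float64(-40.7), np.float64(12.2), 242), (329, np.float64(-43.4), np.float64(14.7), 244), (330, np.float64(-45.3), np.float64(11.1), 242), (331, np.float64(-47.6), np.float64(11.2), 242), (332, np.float64(-50.0), np.float64(10.9), 242), (333, np.float64(-51.6), np.float64(5.2), 237), (334, np.float64(-54.3), np.float64(8.2), 240), (335, np.float64(-56.6), np.float64(7.8), 240)]
128 [(288, np.float64(55.9), np.float64(9.5), 218), (289, np.float64(53.0), np.float64(11.5), 220), (290, np.float64(50.9), np.float64(10.0), 219), (291, np.float64(49.0), np.float64(7.4), 217), (292, np.float64(45.8), np.flo
[... 1343 characters left out ...]
p.float64(7.7), 209), (330, np.float64(-45.4), np.float64(10.8), 212), (331, np.float64(-47.6), np.float64(9.0), 210), (332, np.float64(-49.7), np.float64(6.7), 209), (333, np.float64(-52.3), np.float64(8.0), 210), (334, np.float64(-54.3), np.float64(5.1), 208)]
137 [(291, np.float64(50.8), np.float64(6.1), 188), (292, np.float64(47.1), np.float64(11.4), 193), (293, np.float64(44.3), np.float64(12.8), 195), (329, np.float64(-42.9), np.float64(9.4), 201), (330, np.float64(-45.7), np.float64(12.3), 204), (331, np.float64(-47.9), np.float64(10.7), 203), (332, np.float64(-49.9), np.float64(7.2), 200), (333, np.float64(-51.7), np.float64(2.4), 196), (334, np.float64(-54.5), np.float64(5.4), 199)]
```

View pics/s2.png

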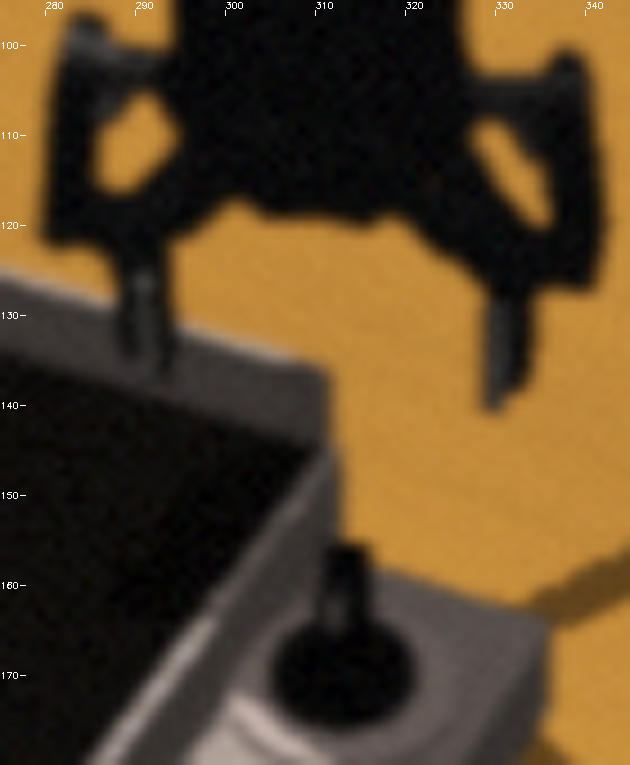

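Request:
servo_tool:
  plan:
    - {"dx": -0.003,"dy": -0.001,"dz": 0.09,"rx": 0,"ry": 0,"rz": 0}
    - {"dx": -0.003,"dy": -0.001,"dz": 0.172,"rx": 0,"ry": 0,"rz": 0}
    - {"dx": -0.003,"dy": -0.001,"dz": 0.172,"rx": 0,"ry": 0,"rz": 0}
    - {"dx": -0.003,"dy": -0.001,"dz": 0.172,"rx": 0,"ry": 0,"rz": 0}

```text
clock: 2.17
tcp_pos: [0.4255, -0.1451, 0.1144]
tool_rot: [3.142, -0.0, -1.162]
ft_force: [-0.2, -0.0, 0.2]
gripper_width: 0.0855
```

Request:
servo_tool:
  plan:
    - {"dx": 0,"dy": 0,"dz": 0,"rx": 0,"ry": 0,"rz": 0}
    - {"dx": 0,"dy": 0,"dz": 0,"rx": 0,"ry": 0,"rz": 0}
    - {"dx": 0,"dy": 0,"dz": 0,"rx": 0,"ry": 0,"rz": 0}
    - {"dx": 0,"dy": 0,"dz": 0,"rx": 0,"ry": 0,"rz": 0}
    - {"dx": 0,"dy": 0,"dz": 0,"rx": 0,"ry": 0,"rz": 0}
  fingers: -1

```text
clock: 2.8
tcp_pos: [0.432, -0.1563, 0.1241]
tool_rot: [-3.134, -0.037, -1.165]
ft_force: [24.9, -104.4, 37.4]
gripper_width: 0.0428
```

```bash
python3 -c "
from h import *
from bench import ctrl
mv([.426,-.1455,.113],-66.5)
print(ctrl.get_obs())"
```

```text
t 2.8 tcp [ 0.432  -0.1563  0.1241] [-179.54   -2.1   -66.75] w 0.0428 F [  24.9 -104.4   37.4]
d [-0.0254  0.0026  0.0213] r [-0.0101 -0.0467 -0.0053] rows 0.2656738380233806 0.20209390764878782
{'clock': 2.8, 'joint_positions': array([-0.39124526, -0.32615174,  2.06573807, -0.0202577 ,  1.37022079,
        0.77731127]), 'joint_vel': array([-0.00097795,  0.00105361, -0.00014875,  0.00052764, -0.0010387 ,
        0.00053794]), 'joint_efforts': array([ 41.51183367, -13.70274693,  -8.724989  ,  24.73150671,
        18.35520744,  -0.82850402]), 'tcp_pos': array([ 0.43198402, -0.15629774,  0.12410466]), 'tool_rot': array([-3.13355946, -0.03663762, -1.1649831 ]), 'ft_force': array([  24.92206246, -104.40859766,   37.41827117]), 'ft_torque': array([-18.53318446,  -4.59251648,  -1.04630444]), 'gripper_width': 0.04280037211332542}
```

Request:
servo_tool:
  plan:
    - {"dx": 0,"dy": 0,"dz": 0,"rx": 0,"ry": 0,"rz": 0}
    - {"dx": 0,"dy": 0,"dz": 0,"rx": 0,"ry": 0,"rz": 0}
    - {"dx": 0,"dy": 0,"dz": 0,"rx": 0,"ry": 0,"rz": 0}
  fingers: 1

```text
clock: 3.18
tcp_pos: [0.4256, -0.1448, 0.1145]
tool_rot: [-3.141, -0.0, -1.161]
ft_force: [0.2, 1.6, -0.4]
gripper_width: 0.0854
```

Request:
servo_tool:
  plan:
    - {"dx": 0,"dy": 0,"dz": -0.09,"rx": 0,"ry": 0,"rz": 0}
    - {"dx": 0,"dy": 0,"dz": -0.17,"rx": 0,"ry": 0,"rz": 0}
    - {"dx": 0,"dy": 0,"dz": -0.17,"rx": 0,"ry": 0,"rz": 0}

```text
clock: 3.55
tcp_pos: [0.4264, -0.1446, 0.2019]
tool_rot: [-3.139, -0.003, -1.16]
ft_force: [-0.1, -0.3, -0.1]
gripper_width: 0.0855
```

Run:
```python
from h import *
np.set_printoptions(precision=4,suppress=True)
mv([.426,-.1455,.113],-66.5)
snap(2); t=ld("top0"); s0=ld("scene0"); s=ld("scene2")
for d,b in((t,(366,225,390,315)),(s0,(255,145,320,240))):
    c=cloud(d,*b); k=c[(c[:,2]>.121)&(c[:,2]<.14)&(c[:,0]>.35)&(c[:,0]<.75)&(c[:,1]>-.25)]
    # per x bins: y range
    for x in np.arange(.36,.72,.03):
        q=k[abs(k[:,0]-x)<.012]
        if len(q): print(round(x,2),len(q),np.percentile(q[:,1],[3,50,97]))
    print()
# bar fit: points z>.108
for n,d,b in(("t",t,(350,280,385,315)),("s0",s0,(295,145,330,185)),("s2",s,(295,145,330,185))):
    c=cloud(d,*b); k=c[(c[:,2]>.110)&(c[:,2]<.12)&(np.hypot(c[:,0]-.425,c[:,1]+.145)<.026)]
    r=cv2.minAreaRect((k[:,:2]*1000).astype(np.float32)); print(n,r,len(k))
crop(s,'s3.png',255,130,345,235,6)
```

```text
t 3.55 tcp [ 0.4264 -0.1446  0.2019] [-179.84   -0.14  -66.49] w 0.0855 F [-0.1 -0.3 -0.1]
d [0.0009 0.0019 0.1778] r [-0.0035 -0.0032  0.0002] rows 1.4228957964232463 0.019973242087321933


t ((423.7579650878906, -146.6578826904297), (39.76206970214844, 13.80903148651123), 19.816713333129883) 60
s0 ((426.0510559082031, -145.18942260742188), (42.464630126953125, 13.765024185180664), 25.71743392944336) 63
s2 ((426.62066650390625, -145.25869750976562), (44.00071334838867, 13.557076454162598), 25.398557662963867) 62
```

View pics/s3.png

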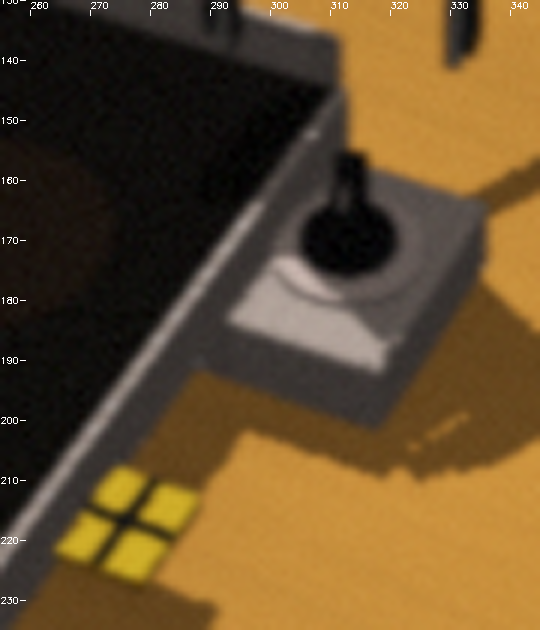

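Run:
```python
from h import *
np.set_printoptions(precision=4,suppress=True)
t=ld("top0"); s=ld("scene0")
for v in(240,270,297): print([ (u,*dep(t,u,v).round(3)) for u in range(366,386)])
print([ (u,*dep(s,u,165).round(3)) for u in range(285,312)])
```

```text
[(366, np.float64(0.59), np.float64(-0.152), np.float64(0.072)), (367, np.float64(0.59), np.float64(-0.155), np.float64(0.076)), (368, np.float64(0.591), np.float64(-0.159), np.float64(0.07)), (369, np.float64(0.59), np.float64(-0.161), np.float64(0.077)), (370, np.float64(0.587), np.float64(-0.161), np.float64(0.101)), (371, np.float64(0.586), np.float64(-0.163), np.float64(0.106)), (372, np.float64(0.587), np.float64(-0.166), np.float64(0.103)), (373, np.float64(0.587), np.float64(-0.17), np.float64(0.099)), (374, np.float64(0.586), np.float64(-0.172), np.float64(0.103)), (375, np.float64(0.586), np.float64(-0.175), np.float64(0.103)), (376, np.float64(0.586), np.float64(-0.178), np.float64(0.102)), (377, np.float64(0.586), np.float64(-0.181), np.float64(0.1)), (378, np.float64(0.586), np.float64(-0.184), np.float64(0.103)), (379, np.float64(0.586), np.float64(-0.187), np.float64(0.101)), (380, np.float64(0.586), np.float64(-0.189), np.float64(0.106)), (381, np.float64(0.586), np.float64(-0.193), np.float64(0.099)), (382, np.float64(0.586), np.float64(-0.197), np.float64(0.097)), (
[... 3821 characters left out ...]
loat64(0.435), np.float64(-0.176), np.float64(0.09)), (302, np.float64(0.432), np.float64(-0.175), np.float64(0.087)), (303, np.float64(0.424), np.float64(-0.178), np.float64(0.08)), (304, np.float64(0.42), np.float64(-0.177), np.float64(0.077)), (305, np.float64(0.417), np.float64(-0.176), np.float64(0.075)), (306, np.float64(0.414), np.float64(-0.175), np.float64(0.073)), (307, np.float64(0.423), np.float64(-0.166), np.float64(0.085)), (308, np.float64(0.423), np.float64(-0.163), np.float64(0.086)), (309, np.float64(0.417), np.float64(-0.163), np.float64(0.082)), (310, np.float64(0.443), np.float64(-0.143), np.float64(0.112)), (311, np.float64(0.443), np.float64(-0.14), np.float64(0.113))]
```

Request:
servo_tool:
  plan:
    - {"dx": 0,"dy": 0,"dz": 0,"rx": 0,"ry": 0,"rz": -0.033}
    - {"dx": 0,"dy": 0,"dz": 0,"rx": 0,"ry": 0,"rz": -0.033}
    - {"dx": 0,"dy": 0,"dz": 0,"rx": 0,"ry": 0,"rz": -0.033}
    - {"dx": 0,"dy": 0,"dz": 0,"rx": 0,"ry": 0,"rz": -0.033}
  fingers: -0.39

```text
clock: 4.15
tcp_pos: [0.4257, -0.1442, 0.1991]
tool_rot: [3.141, 0.0, -1.135]
ft_force: [0.1, 0.6, 0.1]
gripper_width: 0.0261
```

Run:
```python
from h import *
np.set_printoptions(precision=4,suppress=True)
mv([.426,-.1450,.1145],-65)
snap(3); crop(ld('scene3'),'s4.png',275,95,345,180,8)
```

```text
t 4.15 tcp [ 0.4257 -0.1442  0.1991] [179.99   0.01 -65.  ] w 0.0261 F [0.1 0.6 0.1]
d [0.0017 0.     0.1693] r [ 0.0002  0.0002 -0.0001] rows 1.3541305343751509 0.0014462788881432422
```

View pics/s4.png

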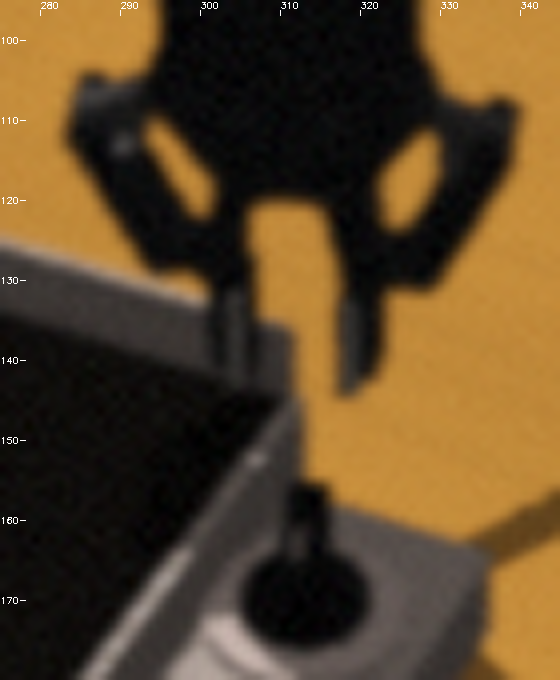

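Request:
servo_tool:
  plan:
    - {"dx": -0.001,"dy": 0,"dz": 0.07,"rx": 0,"ry": 0,"rz": 0}
    - {"dx": -0.001,"dy": 0,"dz": 0.13,"rx": 0,"ry": 0,"rz": 0}
    - {"dx": -0.001,"dy": 0,"dz": 0.169,"rx": 0,"ry": 0,"rz": 0}
    - {"dx": -0.001,"dy": 0,"dz": 0.169,"rx": 0,"ry": 0,"rz": 0}

```text
clock: 4.75
tcp_pos: [0.4251, -0.1436, 0.1139]
tool_rot: [3.14, 0.001, -1.134]
ft_force: [0.3, -0.3, -0.2]
gripper_width: 0.0259
```

Request:
servo_tool:
  plan:
    - {"dx": 0,"dy": 0,"dz": 0,"rx": 0,"ry": 0,"rz": 0}
    - {"dx": 0,"dy": 0,"dz": 0,"rx": 0,"ry": 0,"rz": 0}
    - {"dx": 0,"dy": 0,"dz": 0,"rx": 0,"ry": 0,"rz": 0}
  fingers: -1

```text
clock: 5.12
tcp_pos: [0.426, -0.1442, 0.1159]
tool_rot: [-3.141, -0.002, -1.135]
ft_force: [1.7, -4.9, 3.8]
gripper_width: 0.0126
```

Run:
```python
from bench import ctrl
o=ctrl.get_obs(); print(o["tcp_pos"],o["ft_force"],o["ft_torque"],o["gripper_width"])
```

```text
[ 0.42595553 -0.14420371  0.11585195] [ 1.66910882 -4.93494242  3.83742419] [-0.7515     -0.10767088  0.06525443] 0.012578863949370881
```

Request:
servo_tool:
  plan:
    - {"dx": 0.002,"dy": 0,"dz": 0,"rx": 0,"ry": 0,"rz": 0.11}
    - {"dx": 0.002,"dy": 0,"dz": 0,"rx": 0,"ry": 0,"rz": 0.22}
    - {"dx": 0.002,"dy": 0,"dz": 0,"rx": 0,"ry": 0,"rz": 0.33}

```text
clock: 5.5
tcp_pos: [0.4262, -0.1448, 0.1159]
tool_rot: [-3.141, -0.001, -1.396]
ft_force: [-1.1, -3.6, 5.8]
gripper_width: 0.0127
```

Run:
```python
from bench import ctrl
o=ctrl.get_obs(); print(o["tcp_pos"],o["tool_rot"],o["ft_force"],o["ft_torque"],o["gripper_width"])
```

```text
[ 0.42623709 -0.14484124  0.11586049] [-3.14055045e+00 -7.03013013e-04 -1.39648538e+00] [-1.0607253  -3.61698157  5.76877494] [-0.4344547   0.22268259  0.06064117] 0.012729709464993527
```

Request:
servo_tool:
  plan:
    - {"dx": 0,"dy": 0,"dz": 0,"rx": 0,"ry": 0,"rz": 0.11}
    - {"dx": 0,"dy": 0,"dz": 0,"rx": 0,"ry": 0,"rz": 0.22}
    - {"dx": 0,"dy": 0,"dz": 0,"rx": 0,"ry": 0,"rz": 0.22}

```text
clock: 5.88
tcp_pos: [0.4263, -0.1452, 0.1159]
tool_rot: [-3.14, -0.001, -1.568]
ft_force: [-0.4, -5.8, 5.4]
gripper_width: 0.0129
```

```bash
cat > f.py <<'E'
from bench import ctrl
import numpy as np
np.set_printoptions(precision=4,suppress=True)
o=ctrl.get_obs(); print(o["clock"],o["tcp_pos"],np.degrees(o["tool_rot"]),o["ft_force"],o["ft_torque"],o["gripper_width"],o["joint_positions"][5])
E
python3 f.py
```

```text
5.875 [ 0.4263 -0.1452  0.1159] [-179.9205   -0.0784  -89.8417] [-0.4074 -5.7866  5.3583] [-0.9778  0.1048 -0.0267] 0.012926389401964172 1.183636516890432
```

Request:
servo_tool:
  plan:
    - {"dx": 0,"dy": 0,"dz": 0,"rx": 0,"ry": 0,"rz": 0.2}
    - {"dx": 0,"dy": 0,"dz": 0,"rx": 0,"ry": 0,"rz": 0.4}
    - {"dx": 0,"dy": 0,"dz": 0,"rx": 0,"ry": 0,"rz": 0.6}
    - {"dx": 0,"dy": 0,"dz": 0,"rx": 0,"ry": 0,"rz": 0.6}

```text
clock: 6.38
tcp_pos: [0.4261, -0.1461, 0.1159]
tool_rot: [-3.139, -0.003, -2.041]
ft_force: [-1.8, -15.4, 3.7]
gripper_width: 0.013
```

```bash
python3 f.py
```

```text
6.375 [ 0.4261 -0.1461  0.1159] [-179.8551   -0.1562 -116.9213] [ -1.7964 -15.4233   3.7254] [-2.58    0.3496 -0.003 ] 0.012950197359889622 1.6559902905937744
```

Request:
servo_tool:
  plan:
    - {"dx": 0.0027,"dy": -0.0013,"dz": 0,"rx": 0,"ry": 0,"rz": 0.2}
    - {"dx": 0.0027,"dy": -0.0013,"dz": 0,"rx": 0,"ry": 0,"rz": 0.4}
    - {"dx": 0.0027,"dy": -0.0013,"dz": 0,"rx": 0,"ry": 0,"rz": 0.6}
    - {"dx": 0.0027,"dy": -0.0013,"dz": 0,"rx": 0,"ry": 0,"rz": 0.6}

```text
clock: 6.88
tcp_pos: [0.4264, -0.1473, 0.1161]
tool_rot: [-3.138, -0.001, -2.508]
ft_force: [-0.6, -13.3, 4.6]
gripper_width: 0.013
```

```bash
python3 f.py
```

```text
6.875 [ 0.4264 -0.1473  0.1161] [-179.7742   -0.0547 -143.6866] [ -0.6277 -13.3393   4.576 ] [-2.2615  0.1349  3.9404] 0.012957905324663387 2.1207868554436904
```

Request:
servo_tool:
  plan:
    - {"dx": 0,"dy": 0,"dz": 0,"rx": 0,"ry": 0,"rz": 0}
    - {"dx": 0,"dy": 0,"dz": 0,"rx": 0,"ry": 0,"rz": 0}
    - {"dx": 0,"dy": 0,"dz": -0.1,"rx": 0,"ry": 0,"rz": 0}
    - {"dx": 0,"dy": 0,"dz": -0.2,"rx": 0,"ry": 0,"rz": 0}
  fingers: -0.39

```text
clock: 7.38
tcp_pos: [0.4256, -0.1459, 0.216]
tool_rot: [3.141, -0.0, -2.509]
ft_force: [0.6, -1.0, -0.5]
gripper_width: 0.0258
```

```bash
python3 f.py
python3 - <<'E'
from h import *
snap(4); s=ld("scene4"); crop(s,'s5.png',275,95,345,200,6)
c=cloud(s,295,145,330,185); k=c[(c[:,2]>.110)&(c[:,2]<.12)&(np.hypot(c[:,0]-.425,c[:,1]+.145)<.026)]
print(cv2.minAreaRect((k[:,:2]*1000).astype(np.float32)))
E
```

```text
7.375 [ 0.4256 -0.1459  0.216 ] [ 179.9442   -0.0039 -143.7527] [ 0.5897 -0.9946 -0.4589] [-0.0302 -0.0653  0.0086] 0.025807300364015757 2.1217012777947173
((425.8491516113281, -144.64468383789062), (14.702590942382812, 40.21436309814453), 48.30278396606445)
```

View pics/s5.png

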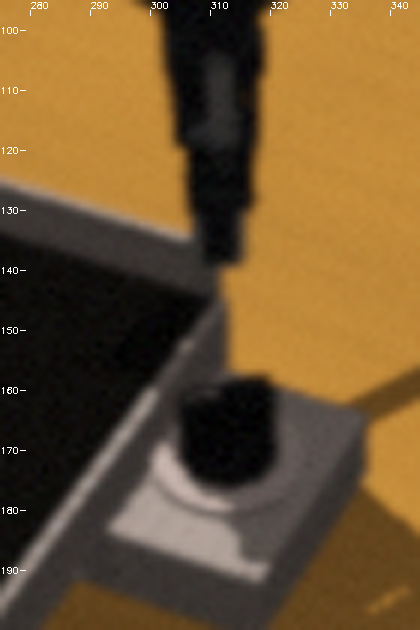

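Request:
servo_tool:
  plan:
    - {"dx": 0,"dy": 0,"dz": 0.05,"rx": 0,"ry": 0,"rz": -0.22}
    - {"dx": 0,"dy": 0,"dz": 0.12,"rx": 0,"ry": 0,"rz": -0.25}
    - {"dx": 0,"dy": 0,"dz": 0.2,"rx": 0,"ry": 0,"rz": -0.25}
    - {"dx": 0,"dy": 0,"dz": 0.2,"rx": 0,"ry": 0,"rz": -0.25}

```text
clock: 7.98
tcp_pos: [0.425, -0.1457, 0.1127]
tool_rot: [3.138, -0.001, -2.313]
ft_force: [0.0, -0.6, 0.1]
gripper_width: 0.0257
```

Request:
servo_tool:
  plan:
    - {"dx": 0,"dy": 0,"dz": 0,"rx": 0,"ry": 0,"rz": 0}
    - {"dx": 0,"dy": 0,"dz": 0,"rx": 0,"ry": 0,"rz": 0}
    - {"dx": 0,"dy": 0,"dz": 0,"rx": 0,"ry": 0,"rz": 0}
  fingers: -1

```text
clock: 8.35
tcp_pos: [0.4255, -0.1465, 0.1156]
tool_rot: [3.141, -0.001, -2.312]
ft_force: [-5.3, -4.2, -6.9]
gripper_width: 0.0126
```

```bash
python3 f.py
```

```text
8.35 [ 0.4255 -0.1465  0.1156] [ 179.9848   -0.0701 -132.4853] [-5.3296 -4.2024 -6.8532] [-0.6053  0.6838  0.4537] 0.012582461614407795 1.9248691326728287
```

Request:
servo_tool:
  plan:
    - {"dx": 0,"dy": 0,"dz": 0,"rx": 0,"ry": 0,"rz": 0.06}
    - {"dx": 0,"dy": 0,"dz": 0,"rx": 0,"ry": 0,"rz": 0.06}

```text
clock: 8.6
tcp_pos: [0.4255, -0.1465, 0.1156]
tool_rot: [-3.142, -0.001, -2.359]
ft_force: [-6.0, -5.1, -6.3]
gripper_width: 0.0131
```

```bash
python3 f.py
```

```text
8.6 [ 0.4255 -0.1465  0.1156] [-179.9961   -0.0854 -135.1629] [-6.0355 -5.0725 -6.3429] [-0.756   0.7079  1.6104] 0.013104566364776402 1.971826647584282
```

Request:
servo_tool:
  plan:
    - {"dx": 0,"dy": 0,"dz": 0,"rx": 0,"ry": 0,"rz": -0.04}
    - {"dx": 0,"dy": 0,"dz": 0,"rx": 0,"ry": 0,"rz": -0.04}

```text
clock: 8.85
tcp_pos: [0.4255, -0.1465, 0.1156]
tool_rot: [3.142, -0.001, -2.327]
ft_force: [-4.3, -5.4, -6.5]
gripper_width: 0.0128
```

Request:
servo_tool:
  plan:
    - {"dx": 0,"dy": 0,"dz": 0,"rx": 0,"ry": 0,"rz": 0}
    - {"dx": 0,"dy": 0,"dz": 0,"rx": 0,"ry": 0,"rz": 0}
    - {"dx": 0,"dy": 0,"dz": -0.1,"rx": 0,"ry": 0,"rz": 0}
    - {"dx": 0,"dy": 0,"dz": -0.2,"rx": 0,"ry": 0,"rz": 0}
  fingers: -0.39

```text
clock: 9.35
tcp_pos: [0.4257, -0.146, 0.2167]
tool_rot: [3.142, 0.0, -2.328]
ft_force: [0.2, 0.1, 0.4]
gripper_width: 0.0261
```

```bash
python3 f.py
python3 - <<'E'
from h import *
snap(5); s=ld("scene5")
c=cloud(s,295,145,330,185); k=c[(c[:,2]>.110)&(c[:,2]<.12)&(np.hypot(c[:,0]-.425,c[:,1]+.145)<.026)]
print(cv2.minAreaRect((k[:,:2]*1000).astype(np.float32)))
# jack: base corners etc. project model with fitted pose
E
```

```text
9.35 [ 0.4257 -0.146   0.2167] [ 180.        0.0149 -133.4025] [0.1592 0.1292 0.4042] [-0.0053 -0.0634 -0.0659] 0.026128974124545148 1.941026428278641
((425.78326416015625, -145.85955810546875), (16.536388397216797, 38.72760772705078), 49.97337341308594)
```

Run:
```python
from h import *
from scipy.optimize import least_squares
np.set_printoptions(precision=4,suppress=True)
t=ld("top0"); s=ld("scene0")
T=[((-.173,.035,.008),(231.5,244)),((.072,.035,.008),(303.5,264.5)),((.072,-.035,.008),(299,285.5)),((-.173,-.035,.008),(226,265))]
S=[((-.173,.035,.008),(427,306)),((-.173,-.035,.008),(447,288.5)),((.072,.035,.008),(353,243))]
def P(q,L):
    c,sn=np.cos(q[2]),np.sin(q[2]); A=np.array([l[0] for l in L])
    return np.c_[q[0]+c*A[:,0]-sn*A[:,1],q[1]+sn*A[:,0]+c*A[:,1],A[:,2]]
def res(q,sets): return np.concatenate([(proj(d,P(q,L))-np.array([l[1] for l in L])+.5).ravel() for d,L in sets])
for sets in([(t,T)],[(s,S)],[(t,T),(s,S)]):
    r=least_squares(res,[.52,.1,-1.87],args=(sets,)); print(r.x[:2],np.degrees(r.x[2]),r.fun.round(1))
q=r.x
# tab
for d,p in((t,(360,236)),(s,(274.5,216.5))): print("tab",atz(d,*p,.074))
# cheeks depth clouds
for d,b in((t,(262,255,290,285)),(s,(365,215,400,250))):
    c=cloud(d,*b);k=c[(c[:,2]>.078)&(c[:,2]<.097)]
    cy,sy=np.cos(q[2]),np.sin(q[2]); l=(k[:,:2]-q[:2])@np.array([[cy,-sy],[sy,cy]])
    print("cheek",len(k),l.min(0),l.max(0), np.c_[l*1e3,k[:,2]*1e3].round()[:60].tolist())
```

```text
[0.5155 0.1125] -107.00603146889455 [-0.8 -0.4  2.  -0.2  0.5  0.5 -1.6 -0. ]
[0.5185 0.1103] -107.36919166962755 [ 0.2  0.2  0.7  0.4 -0.9 -0.9]
[0.5168 0.1112] -107.3747039517787 [-0.3 -1.1  2.4 -0.4  0.8  0.2 -1.2 -0.8  0.9 -0.2  1.3  0.1 -0.3 -1.2]
tab [ 0.6028 -0.1346  0.074 ]
tab [ 0.6063 -0.1423  0.074 ]
cheek 95 [-0.0519 -0.0209] [0.0167 0.0207] [[-13.0, 20.0, 85.0], [-52.0, 6.0, 83.0], [-15.0, 17.0, 81.0], [-12.0, 17.0, 86.0], [-9.0, 18.0, 88.0], [-6.0, 19.0, 86.0], [-3.0, 20.0, 91.0], [-0.0, 21.0, 87.0], [-51.0, 3.0, 82.0], [-49.0, 4.0, 80.0], [-43.0, 6.0, 78.0], [-11.0, 15.0, 84.0], [-8.0, 15.0, 89.0], [-5.0, 16.0, 83.0], [-2.0, 17.0, 89.0], [1.0, 18.0, 91.0], [4.0, 19.0, 91.0], [6.0, 20.0, 85.0], [9.0, 20.0, 85.0], [-51.0, 1.0, 79.0], [-48.0, 2.0, 79.0], [-42.0, 3.0, 81.0], [-39.0, 4.0, 80.0], [-36.0, 5.0, 80.0], [-34.0, 6.0, 79.0], [-10.0, 12.0, 89.0], [-7.0, 13.0, 87.0], [-4.0, 13.0, 90.0], [-2.0, 14.0, 84.0], [1.0, 15.0, 84.0], [5.0, 16.0, 89.0], [7.0, 17.0, 89.0], [10.0, 18.0, 85.0], [13.0, 18.0, 89.0], [15.0, 19.0, 84.0], [-50.0, -2.0, 79.0], [-47.0, -1.0, 81.0], [-4
[... 1047 characters left out ...]
, -20.0, 87.0], [5.0, -13.0, 81.0], [2.0, -13.0, 84.0], [-0.0, -13.0, 86.0], [-2.0, -15.0, 86.0], [-3.0, -18.0, 85.0], [-6.0, -18.0, 87.0], [-7.0, -19.0, 87.0], [5.0, -10.0, 80.0], [4.0, -12.0, 79.0], [0.0, -11.0, 84.0], [-0.0, -14.0, 81.0], [-4.0, -13.0, 86.0], [-4.0, -17.0, 83.0], [-7.0, -16.0, 86.0], [-9.0, -18.0, 87.0], [-10.0, -20.0, 86.0], [-14.0, -19.0, 90.0], [17.0, 11.0, 82.0], [13.0, 13.0, 87.0], [0.0, -12.0, 79.0], [-2.0, -13.0, 80.0], [-6.0, -12.0, 84.0], [-8.0, -12.0, 86.0], [-9.0, -14.0, 86.0], [-11.0, -16.0, 86.0], [-15.0, -15.0, 90.0], [-15.0, -17.0, 89.0], [14.0, 18.0, 86.0], [12.0, 17.0, 88.0], [9.0, 17.0, 90.0], [11.0, 11.0, 84.0], [-7.0, -10.0, 83.0], [-8.0, -12.0, 83.0]]
```

```bash
python3 -c "
from h import *
mv([.5168,.1112,.17],-17.4)"
```

```text
t 9.45 tcp [ 0.4274 -0.1467  0.2211] [-179.56    0.18 -133.4 ] w 0.0263 F [ 0.2 -0.5 -0.8]
d [-0.4973  0.2253  0.1021] r [-0.0103 -0.0073 -2.5778] rows 4.443608536305896 10.841197901829041
```

Request:
servo_tool:
  plan:
    - {"dx": -0.497,"dy": 0.225,"dz": 0.05,"rx": 0,"ry": 0,"rz": -1}
    - {"dx": -0.497,"dy": 0.225,"dz": 0.09,"rx": 0,"ry": 0,"rz": -1}
    - {"dx": -0.497,"dy": 0.225,"dz": 0.09,"rx": 0,"ry": 0,"rz": -1}
    - {"dx": -0.497,"dy": 0.225,"dz": 0.09,"rx": 0,"ry": 0,"rz": -1}
    - {"dx": -0.497,"dy": 0.225,"dz": 0.09,"rx": 0,"ry": 0,"rz": -1}
  fingers: 1

```text
clock: 10.07
tcp_pos: [0.5152, 0.1146, 0.1692]
tool_rot: [3.141, 0.0, -1.537]
ft_force: [0.2, -0.6, 0.9]
gripper_width: 0.0852
```

Request:
servo_tool:
  plan:
    - {"dx": 0,"dy": 0,"dz": 0,"rx": 0,"ry": 0,"rz": -1}
    - {"dx": 0,"dy": 0,"dz": 0,"rx": 0,"ry": 0,"rz": -1}
    - {"dx": 0,"dy": 0,"dz": 0,"rx": 0,"ry": 0,"rz": -1}
    - {"dx": 0,"dy": 0,"dz": 0,"rx": 0,"ry": 0,"rz": -1}
    - {"dx": 0,"dy": 0,"dz": 0,"rx": 0,"ry": 0,"rz": -1}

```text
clock: 10.7
tcp_pos: [0.515, 0.1117, 0.17]
tool_rot: [-3.141, -0.0, -0.757]
ft_force: [0.5, 0.1, 0.2]
gripper_width: 0.0852
```

```bash
python3 -c "
from h import *
mv([.5168,.1112,.17],-17.4)"
```

```text
t 10.7 tcp [0.515  0.1117 0.17  ] [-1.7998e+02 -1.0000e-02 -4.3360e+01] w 0.0852 F [0.5 0.1 0.2]
d [ 0.0034 -0.0017  0.    ] r [-5.000e-04 -3.000e-04 -5.769e-01] rows 0.030498997139309033 2.4264073663663352
```

Request:
servo_tool:
  plan:
    - {"dx": 0.003,"dy": -0.002,"dz": 0,"rx": 0,"ry": 0,"rz": -0.577}
    - {"dx": 0.003,"dy": -0.002,"dz": 0,"rx": 0,"ry": 0,"rz": -0.577}
    - {"dx": 0.003,"dy": -0.002,"dz": 0.02,"rx": 0,"ry": 0,"rz": -0.577}
    - {"dx": 0.003,"dy": -0.002,"dz": 0.02,"rx": 0,"ry": 0,"rz": -0.577}

```text
clock: 11.2
tcp_pos: [0.5164, 0.1113, 0.1594]
tool_rot: [3.141, 0.001, -0.308]
ft_force: [-0.6, -0.6, -0.7]
gripper_width: 0.0855
```

```bash
python3 -c "
from h import *
mv([.5168,.1112,.07],-17.4)
snap(6);crop(ld('scene6'),'s6.png',340,170,470,300,6)"
```

```text
t 11.2 tcp [0.5164 0.1113 0.1594] [ 1.7998e+02  4.0000e-02 -1.7630e+01] w 0.0855 F [-0.6 -0.6 -0.7]
d [ 0.0009 -0.      0.1787] r [ 0.0004  0.001  -0.0051] rows 1.4297302185532732 0.022048018780600486
```

View pics/s6.png

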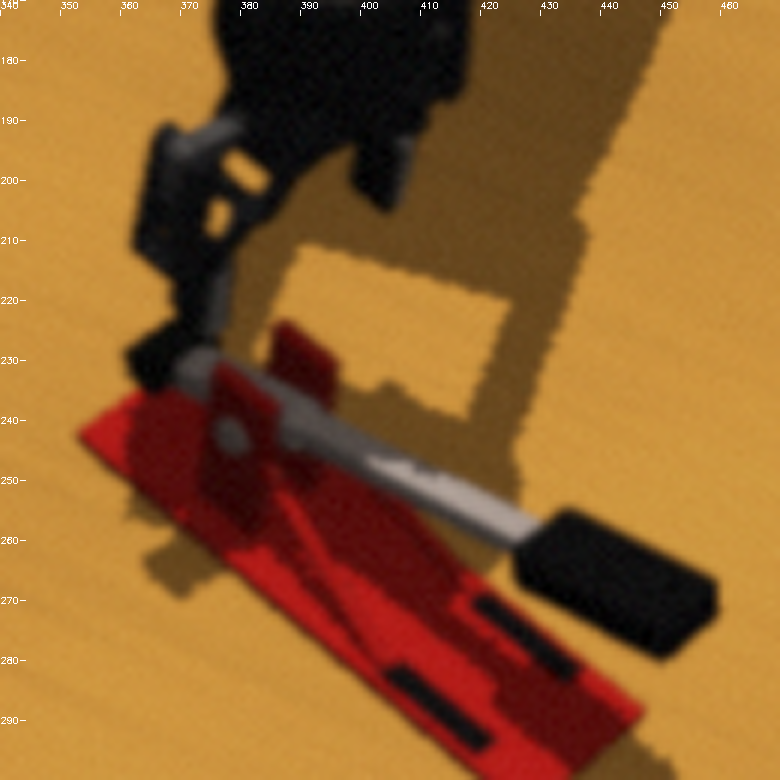

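The picture shows the open fingers above the cheeks: near finger at about (375,222), far finger at about (402,200), with the cheeks at (380,235) and (392,228) between them. I'll lower and grip.

Request:
servo_tool:
  plan:
    - {"dx": 0,"dy": 0,"dz": 0.07,"rx": 0,"ry": 0,"rz": 0}
    - {"dx": 0,"dy": 0,"dz": 0.14,"rx": 0,"ry": 0,"rz": 0}
    - {"dx": 0,"dy": 0,"dz": 0.178,"rx": 0,"ry": 0,"rz": 0}
    - {"dx": 0,"dy": 0,"dz": 0.178,"rx": 0,"ry": 0,"rz": 0}

```text
clock: 11.8
tcp_pos: [0.5164, 0.1113, 0.0702]
tool_rot: [3.141, 0.001, -0.305]
ft_force: [-0.5, -0.9, -0.3]
gripper_width: 0.0856
```

Request:
servo_tool:
  plan:
    - {"dx": 0,"dy": 0,"dz": 0,"rx": 0,"ry": 0,"rz": 0}
    - {"dx": 0,"dy": 0,"dz": 0,"rx": 0,"ry": 0,"rz": 0}
    - {"dx": 0,"dy": 0,"dz": 0,"rx": 0,"ry": 0,"rz": 0}
    - {"dx": 0,"dy": 0,"dz": 0,"rx": 0,"ry": 0,"rz": 0}
  fingers: -1

```text
clock: 12.3
tcp_pos: [0.5171, 0.1115, 0.072]
tool_rot: [-3.141, -0.001, -0.304]
ft_force: [-3.3, 0.9, 6.2]
gripper_width: 0.0412
```

```bash
python3 f.py
```

```text
12.3 [0.5171 0.1115 0.072 ] [-179.9587   -0.0822  -17.4284] [-3.2613  0.9208  6.1746] [-0.1002  0.1215  0.1932] 0.041202978437314346 0.4682623763323994
```

Run:
```python
from h import *
np.set_printoptions(precision=4,suppress=True)
for n,b in(("top0",(340,215,380,255)),("top5",(340,215,380,255)),("scene0",(255,200,295,235)),("scene5",(255,200,295,235)),("scene6",(255,200,295,235))):
    d=ld(n); u0,v0,u1,v1=b
    im=cv2.resize(d["color"][v0:v1,u0:u1],None,fx=8,fy=8,interpolation=cv2.INTER_CUBIC)
    h=cv2.cvtColor(im,cv2.COLOR_RGB2HSV); m=((h[...,0]>25)&(h[...,0]<36)&(h[...,1]>120)&(h[...,2]>90)).astype(np.uint8)
    ys,xs=np.nonzero(m); 
    if len(xs)<50: print(n,"none");continue
    r=cv2.minAreaRect(np.c_[xs,ys].astype(np.float32))
    box=(cv2.boxPoints(r)+.5)/8-.5+[u0,v0]; w=np.array([atz(d,*p,.074) for p in box])[:,:2]
    print(n,len(xs),"ctr",w.mean(0),"sides",np.linalg.norm(w[1]-w[0]),np.linalg.norm(w[2]-w[1]),"yaw",np.degrees(np.arctan2(*(w[1]-w[0])[::-1])),
      "centroid",atz(d,xs.mean()/8-.44+u0,ys.mean()/8-.44+v0,.074)[:2])
    if n in("top5","scene5"): cv2.imwrite(f"pics/m_{n}.png",np.hstack([im[...,::-1],cv2.merge([m*255]*3)]))
```

```text
top0 13569 ctr [ 0.603  -0.1374] sides 0.042773345411377346 0.052669758415024026 yaw -82.5549643101343 centroid [ 0.6023 -0.138 ]
top5 13508 ctr [ 0.6028 -0.1373] sides 0.04283183747480644 0.05184721921221653 yaw -82.70863055535445 centroid [ 0.6022 -0.138 ]
scene0 none
scene5 none
scene6 none
```

View pics/m_top5.png

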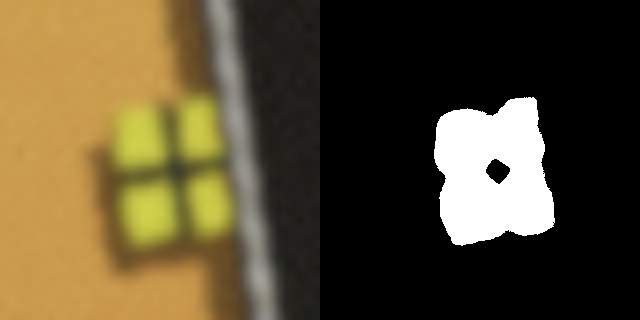

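Run:
```python
from h import *
np.set_printoptions(precision=4,suppress=True)
d=ld("scene5"); u0,v0,u1,v1=(258,200,293,232)
im=cv2.resize(d["color"][v0:v1,u0:u1],None,fx=16,fy=16,interpolation=cv2.INTER_CUBIC)
cv2.imwrite("pics/tabs.png",im[...,::-1])
t=ld("top5"); im=cv2.resize(t["color"][215:255,340:380],None,fx=16,fy=16,interpolation=cv2.INTER_CUBIC);cv2.imwrite("pics/tabt.png",im[...,::-1])
```

```text
(no output)
```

View pics/tabs.png

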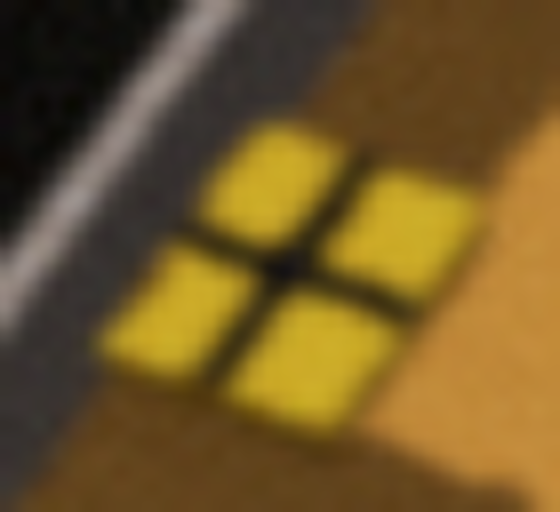

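View pics/tabt.png

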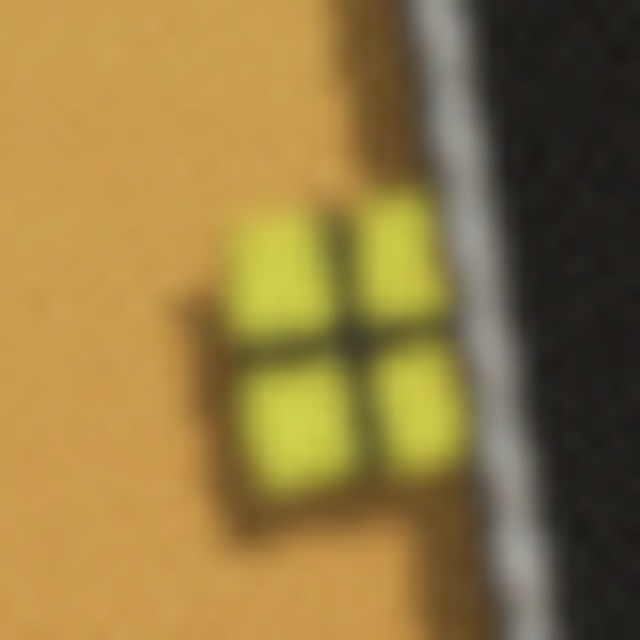

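Run:
```python
from h import *
np.set_printoptions(precision=4,suppress=True)
s=ld("scene5");t=ld("top5")
print("cross s",atz(s,275.2,216.2,.074),"t",atz(t,361.5,235.9,.074))
c=[atz(s,258+(x+.5)/16-.5,200+(y+.5)/16-.5,.074)[:2] for x,y in((100,345),(330,437),(485,205),(265,120))]
print(np.array(c),np.mean(c,0),[np.linalg.norm(c[i]-c[(i+1)%4]) for i in range(4)], [np.degrees(np.arctan2(*(c[(i+1)%4]-c[i])[::-1])) for i in range(4)])
```

```text
cross s [ 0.6046 -0.1414  0.074 ] t [ 0.603  -0.1391  0.074 ]
[[ 0.6317 -0.1559]
 [ 0.6287 -0.1161]
 [ 0.5784 -0.1222]
 [ 0.5813 -0.1609]] [ 0.605  -0.1388] [np.float64(0.039900379142192674), np.float64(0.05070500176832984), np.float64(0.0387707373582504), np.float64(0.0506089013145312)] [np.float64(94.23046559739687), np.float64(-173.0997601356872), np.float64(-85.6866800910197), np.float64(5.62553390512026)]
```

```bash
python3 -c "
from h import *
mv([.595,-.046,.0715],5.6)"
```

```text
t 12.3 tcp [0.5171 0.1115 0.072 ] [-1.7996e+02 -8.0000e-02 -1.7430e+01] w 0.0412 F [-3.3  0.9  6.2]
d [0.2429 0.2538 0.0011] r [-5.000e-04 -2.000e-03 -5.117e-01] rows 2.8106647335557806 2.1521983962031292
```

Request:
servo_tool:
  plan:
    - {"dx": 0.02,"dy": 0.02,"dz": -0.002,"rx": 0,"ry": 0,"rz": -0.05}
    - {"dx": 0.06,"dy": 0.06,"dz": -0.002,"rx": 0,"ry": 0,"rz": -0.12}
    - {"dx": 0.1,"dy": 0.105,"dz": -0.002,"rx": 0,"ry": 0,"rz": -0.21}
    - {"dx": 0.14,"dy": 0.146,"dz": -0.002,"rx": 0,"ry": 0,"rz": -0.3}
    - {"dx": 0.18,"dy": 0.188,"dz": -0.002,"rx": 0,"ry": 0,"rz": -0.38}
    - {"dx": 0.22,"dy": 0.23,"dz": -0.002,"rx": 0,"ry": 0,"rz": -0.46}
    - {"dx": 0.243,"dy": 0.254,"dz": -0.002,"rx": 0,"ry": 0,"rz": -0.512}
    - {"dx": 0.243,"dy": 0.254,"dz": -0.002,"rx": 0,"ry": 0,"rz": -0.512}

```text
clock: 13.3
tcp_pos: [0.5949, -0.0472, 0.072]
tool_rot: [3.141, -0.001, 0.096]
ft_force: [0.4, -2.6, -1.1]
gripper_width: 0.0416
```

```bash
python3 f.py; python3 -c "
from h import *
mv([.5989,-.0858,.0715],5.6)
snap(7);crop(ld('scene7'),'s7.png',240,130,400,260,5);crop(ld('top7'),'t7.png',260,190,400,290,5)"
```

```text
13.3 [ 0.5949 -0.0472  0.072 ] [179.9637  -0.0297   5.5103] [ 0.4058 -2.6284 -1.0746] [-0.342  -0.3979 -0.0805] 0.0415944770147127 -0.21767820765789922
t 13.3 tcp [ 0.5949 -0.0472  0.072 ] [ 1.7996e+02 -3.0000e-02  5.5100e+00] w 0.0416 F [ 0.4 -2.6 -1.1]
d [0.0005 0.0776 0.0011] r [ 0.0008 -0.0007 -0.002 ] rows 0.6212372947415996 0.009462526506187724
```

View pics/s7.png

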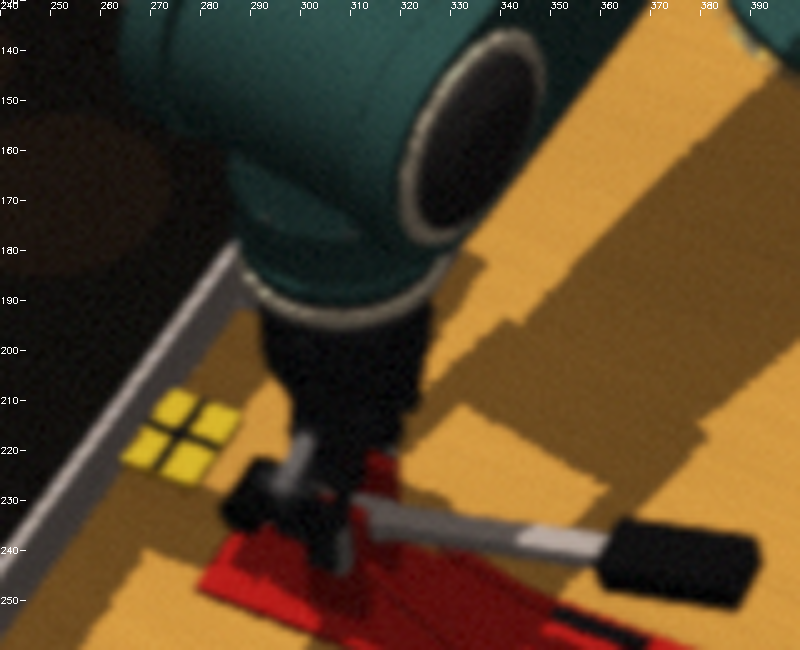

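View pics/t7.png

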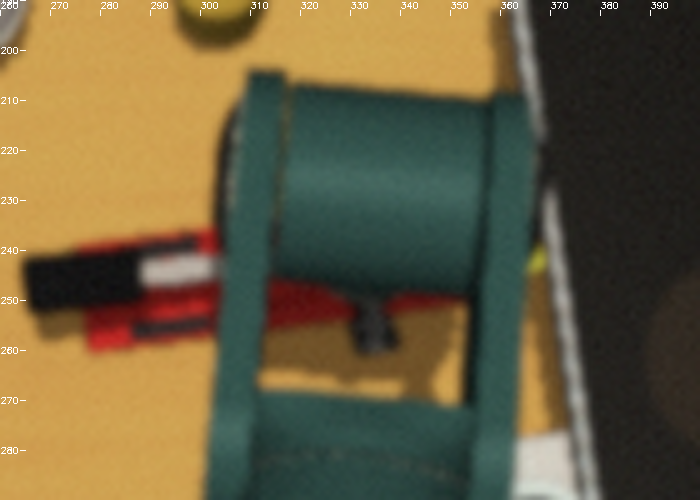

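Request:
servo_tool:
  plan:
    - {"dx": 0,"dy": 0.015,"dz": 0,"rx": 0,"ry": 0,"rz": 0}
    - {"dx": 0,"dy": 0.035,"dz": 0,"rx": 0,"ry": 0,"rz": 0}
    - {"dx": 0,"dy": 0.055,"dz": 0,"rx": 0,"ry": 0,"rz": -0.002}
    - {"dx": 0,"dy": 0.07,"dz": 0,"rx": 0,"ry": 0,"rz": -0.002}
    - {"dx": 0.0005,"dy": 0.0775,"dz": 0,"rx": 0,"ry": 0,"rz": -0.002}
    - {"dx": 0.0005,"dy": 0.0775,"dz": 0,"rx": 0,"ry": 0,"rz": -0.002}

```text
clock: 14.15
tcp_pos: [0.5987, -0.0854, 0.072]
tool_rot: [3.141, -0.0, 0.099]
ft_force: [-0.7, -1.5, 3.0]
gripper_width: 0.0414
```

```bash
python3 f.py; python3 -c "
from h import *
mv([.5989,-.0858,.0715],5.6)
snap(8);crop(ld('scene8'),'s8.png',240,170,360,270,6);crop(ld('top8'),'t8.png',260,190,400,290,5)"
```

```text
14.15 [ 0.5987 -0.0854  0.072 ] [179.9576  -0.0173   5.6702] [-0.6902 -1.5389  3.0416] [-0.178  -0.2463  0.1667] 0.041357034411712124 -0.28237930004777884
t 14.15 tcp [ 0.5987 -0.0854  0.072 ] [ 1.7996e+02 -2.0000e-02  5.6700e+00] w 0.0414 F [-0.7 -1.5  3. ]
d [0.0003 0.0008 0.0011] r [ 0.0009 -0.0004  0.0016] rows 0.011036699110008248 0.007831590993041253
```

View pics/s8.png

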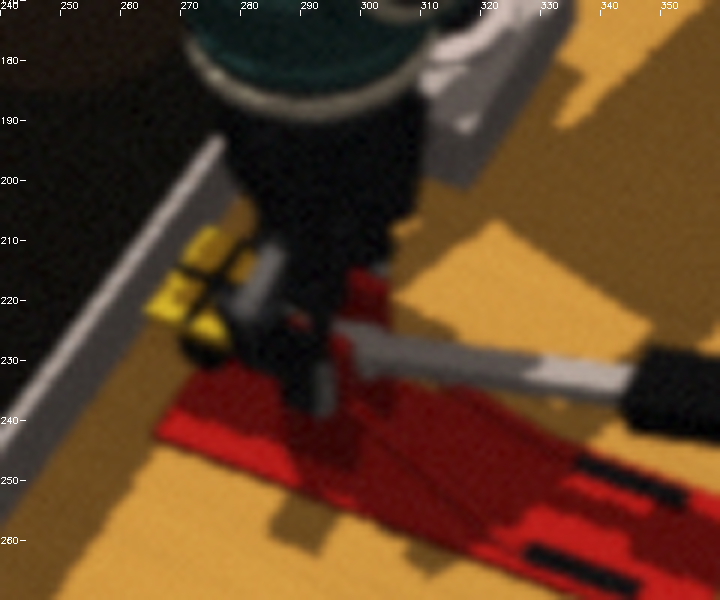

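Request:
servo_tool:
  plan:
    - {"dx": 0,"dy": 0,"dz": 0,"rx": 0,"ry": 0,"rz": 0}
    - {"dx": 0,"dy": 0,"dz": 0,"rx": 0,"ry": 0,"rz": 0}
    - {"dx": 0,"dy": 0,"dz": -0.05,"rx": 0,"ry": 0,"rz": 0}
    - {"dx": 0,"dy": 0,"dz": -0.15,"rx": 0,"ry": 0,"rz": 0}
    - {"dx": 0,"dy": 0,"dz": -0.27,"rx": 0,"ry": 0,"rz": 0}
    - {"dx": 0,"dy": 0,"dz": -0.27,"rx": 0,"ry": 0,"rz": 0}
  fingers: 0.5

```text
clock: 15.0
tcp_pos: [0.6, -0.0849, 0.2122]
tool_rot: [3.14, -0.007, 0.1]
ft_force: [1.4, 0.5, -0.9]
gripper_width: 0.0643
```

```bash
python3 f.py; python3 -c "
from h import *
mv([.582,.076,.2],5.6)"
```

```text
15.0 [ 0.6    -0.0849  0.2122] [179.8823  -0.4088   5.7021] [ 1.4235  0.4887 -0.8764] [-0.0042 -0.0044 -0.0082] 0.06426309336185775 -0.2822201759161469
t 15.0 tcp [ 0.6    -0.0849  0.2122] [179.88  -0.41   5.7 ] w 0.0643 F [ 1.4  0.5 -0.9]
d [-0.004  -0.3239  0.0236] r [ 0.0026 -0.0091  0.0023] rows 2.5979832675119114 0.04087929800956073
```

Request:
servo_tool:
  plan:
    - {"dx": -0.003,"dy": -0.1,"dz": 0,"rx": 0,"ry": 0,"rz": 0}
    - {"dx": -0.003,"dy": -0.2,"dz": 0,"rx": 0,"ry": 0,"rz": 0}
    - {"dx": -0.003,"dy": -0.319,"dz": 0,"rx": 0,"ry": 0,"rz": 0}
    - {"dx": -0.003,"dy": -0.319,"dz": 0,"rx": 0,"ry": 0,"rz": 0}
    - {"dx": -0.003,"dy": -0.319,"dz": 0,"rx": 0,"ry": 0,"rz": 0}
  fingers: -1

```text
clock: 15.62
tcp_pos: [0.5811, 0.0738, 0.2061]
tool_rot: [3.141, 0.001, 0.1]
ft_force: [-0.2, -0.2, 0.2]
gripper_width: 0.0004
```

```bash
python3 f.py; python3 -c "
from h import *
snap(9);crop(ld('scene9'),'s9.png',230,140,400,260,4);crop(ld('top9'),'t9.png',250,200,400,280,5)"
```

```text
15.625 [0.5811 0.0738 0.2061] [179.9868   0.049    5.7392] [-0.1506 -0.1747  0.1996] [-0.029   0.0106  0.0622] 0.0003555555774146177 -0.017241476730444818
```

View pics/s9.png

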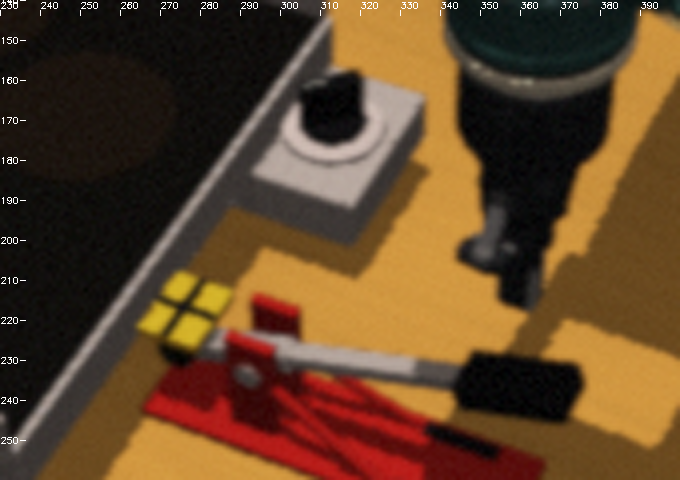

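View pics/t9.png

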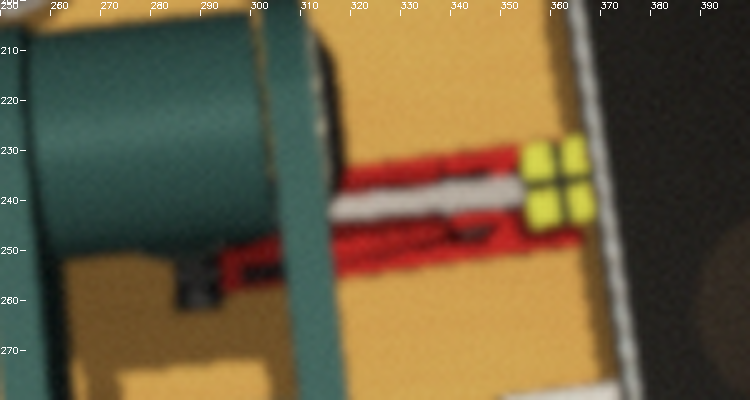

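Run:
```python
from h import *
np.set_printoptions(precision=4,suppress=True)
q=np.array([.5987,-.0854]);a=np.radians(5.67-90);cy,sy=np.cos(a),np.sin(a)
M=np.array([[cy,-sy],[sy,cy]])
for n,b in(("top9",(318,225,360,260)),("scene9",(270,205,315,250))):
    c=cloud(ld(n),*b);l=(c[:,:2]-q)@M
    k=(c[:,2]>.081)&(c[:,2]<.095)&(abs(l[:,1])<.03)&(abs(l[:,0])<.03)
    print(n,k.sum(),np.percentile(l[k],[2,50,98],axis=0))
P=lambda x,y,z:np.r_[q+M@[x,y],z]
print("saddle",P(.054,0,.06),"tab .6042 -.1395")
for n in("top9","scene9"):
    print(n,proj(ld(n),[P(.072,.035,.008),P(.072,-.035,.008),P(-.173,-.035,.008),P(.0,0.021,.087),P(0,-.021,.087)]).round(1).tolist())
```

```text
top9 67 [[-0.0134 -0.0208]
 [ 0.0019 -0.012 ]
 [ 0.0158  0.0203]]
scene9 112 [[-0.0155 -0.0198]
 [-0.0004  0.0115]
 [ 0.0149  0.0221]]
saddle [ 0.604  -0.1391  0.06  ] tab .6042 -.1395
top9 [[363.4, 226.4], [366.5, 248.4], [288.9, 258.3], [343.0, 230.3], [344.9, 244.3]]
scene9 [[264.9, 241.2], [278.5, 222.0], [367.0, 254.9], [291.5, 226.2], [299.7, 214.2]]
```

Request:
servo_tool:
  plan:
    - {"dx": 0.004,"dy": 0,"dz": 0.05,"rx": 0,"ry": 0,"rz": 0}
    - {"dx": 0.004,"dy": 0,"dz": 0.1,"rx": 0,"ry": 0,"rz": 0}
    - {"dx": 0.004,"dy": 0,"dz": 0.12,"rx": 0,"ry": 0,"rz": 0}
    - {"dx": 0.004,"dy": -0.001,"dz": 0.13,"rx": 0,"ry": 0,"rz": 0}
    - {"dx": 0.004,"dy": -0.003,"dz": 0.14,"rx": 0,"ry": 0,"rz": 0}
    - {"dx": 0.004,"dy": -0.003,"dz": 0.14,"rx": 0,"ry": 0,"rz": 0}

```text
clock: 16.48
tcp_pos: [0.5833, 0.0754, 0.1372]
tool_rot: [3.141, -0.001, 0.099]
ft_force: [-0.4, -1.4, 1.5]
gripper_width: -0.0003
```

```bash
python3 f.py
```

```text
16.475 [0.5833 0.0754 0.1372] [179.9918  -0.0443   5.6931] [-0.4162 -1.3761  1.5095] [-0.2857 -0.0416  0.0302] -0.00025975794248385236 -0.014018149807107867
```

Request:
servo_tool:
  plan:
    - {"dx": 0,"dy": -0.003,"dz": 0.015,"rx": 0,"ry": 0,"rz": 0}
    - {"dx": 0,"dy": -0.005,"dz": 0.03,"rx": 0,"ry": 0,"rz": 0}
    - {"dx": 0,"dy": -0.008,"dz": 0.045,"rx": 0,"ry": 0,"rz": 0}
    - {"dx": 0,"dy": -0.01,"dz": 0.06,"rx": 0,"ry": 0,"rz": 0}
    - {"dx": 0,"dy": -0.012,"dz": 0.075,"rx": 0,"ry": 0,"rz": 0}
    - {"dx": 0,"dy": -0.014,"dz": 0.09,"rx": 0,"ry": 0,"rz": 0}
    - {"dx": 0,"dy": -0.015,"dz": 0.105,"rx": 0,"ry": 0,"rz": 0}
    - {"dx": 0,"dy": -0.016,"dz": 0.113,"rx": 0,"ry": 0,"rz": 0}
    - {"dx": 0,"dy": -0.016,"dz": 0.118,"rx": 0,"ry": 0,"rz": 0}
    - {"dx": 0,"dy": -0.016,"dz": 0.118,"rx": 0,"ry": 0,"rz": 0}

```text
clock: 17.73
tcp_pos: [0.5829, 0.0829, 0.0787]
tool_rot: [3.14, -0.001, 0.099]
ft_force: [-2.5, -6.8, 13.9]
gripper_width: -0.0001
```

```bash
python3 f.py;  python3 -c "
from h import *
snap(10);crop(ld('scene10'),'s10.png',230,140,400,260,4)"
```

```text
17.725 [0.5829 0.0829 0.0787] [179.911   -0.0848   5.6943] [-2.4691 -6.7604 13.9425] [-1.2886  0.4663 -0.006 ] -7.410507895113416e-05 -0.00035174359468261837
```

View pics/s10.png

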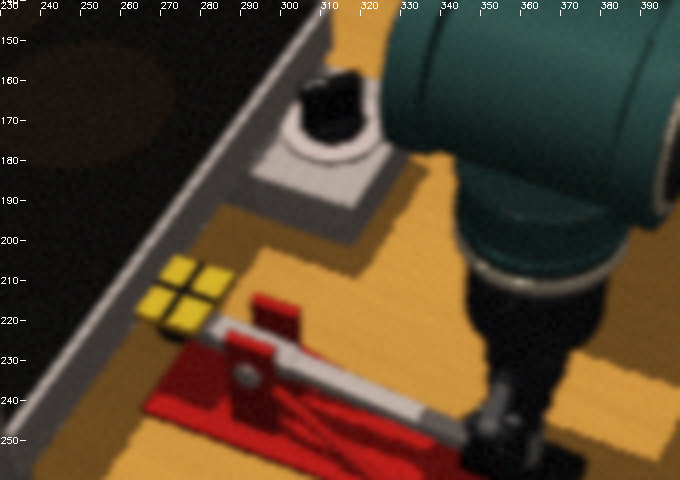

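Request:
servo_tool:
  plan:
    - {"dx": 0,"dy": 0.001,"dz": 0.004,"rx": 0,"ry": 0,"rz": 0}
    - {"dx": 0,"dy": 0.001,"dz": 0.006,"rx": 0,"ry": 0,"rz": 0}
    - {"dx": 0,"dy": 0.001,"dz": 0.006,"rx": 0,"ry": 0,"rz": 0}

```text
clock: 18.2
tcp_pos: [0.5829, 0.0826, 0.0759]
tool_rot: [3.141, -0.002, 0.099]
ft_force: [-3.4, -3.9, 15.2]
gripper_width: 0.0003
```

```bash
python3 f.py
```

```text
18.2 [0.5829 0.0826 0.0759] [179.9457  -0.0917   5.6964] [-3.3676 -3.86   15.171 ] [-0.8595  0.5768 -0.0898] 0.0002672608263462637 -0.0011918953101296933
```

Request:
servo_tool:
  plan:
    - {"dx": 0,"dy": 0,"dz": 0.004,"rx": 0,"ry": 0,"rz": 0}
    - {"dx": 0,"dy": 0,"dz": 0.004,"rx": 0,"ry": 0,"rz": 0}

```text
clock: 18.45
tcp_pos: [0.583, 0.0826, 0.0745]
tool_rot: [3.141, -0.002, 0.099]
ft_force: [-6.1, -4.7, 21.2]
gripper_width: 0.0
```

```bash
python3 f.py
```

```text
18.45 [0.583  0.0826 0.0745] [179.9392  -0.1069   5.6942] [-6.0968 -4.743  21.2266] [-1.0404  1.1119 -0.1191] 6.567240284340946e-08 -0.0011329249662641611
```

Request:
servo_tool:
  plan:
    - {"dx": -0.001,"dy": 0,"dz": 0.004,"rx": 0,"ry": 0,"rz": 0}
    - {"dx": -0.001,"dy": 0,"dz": 0.004,"rx": 0,"ry": 0,"rz": 0}

```text
clock: 18.7
tcp_pos: [0.5831, 0.0825, 0.0737]
tool_rot: [3.14, -0.003, 0.099]
ft_force: [-9.7, -6.6, 31.3]
gripper_width: -0.0003
```

```bash
python3 f.py;  python3 -c "
from h import *
snap(11);crop(ld('scene11'),'s11.png',230,180,400,280,4)
d=ld('scene11');c=cloud(d,255,195,300,230);q=np.array([.6042,-.1395]);k=(np.hypot(*(c[:,:2]-q).T)<.015)&(c[:,2]>.06);print(np.percentile(c[k],[10,50,90],axis=0))
d=ld('scene9');c=cloud(d,255,195,300,230);k=(np.hypot(*(c[:,:2]-q).T)<.015)&(c[:,2]>.06);print(np.percentile(c[k],[10,50,90],axis=0))"
```

```text
18.7 [0.5831 0.0825 0.0737] [179.9303  -0.1993   5.6961] [-9.669  -6.6444 31.2993] [-1.213   1.4586 -0.0428] -0.0002838279240587435 -0.0011716050717998317
[[ 0.5938004  -0.14826025  0.0886536 ]
 [ 0.60467052 -0.13988423  0.09131867]
 [ 0.61368687 -0.12853587  0.09334499]]
[[ 0.59423011 -0.14990134  0.07226351]
 [ 0.60496003 -0.13896019  0.07427861]
 [ 0.61462264 -0.12901577  0.076893  ]]
```

View pics/s11.png

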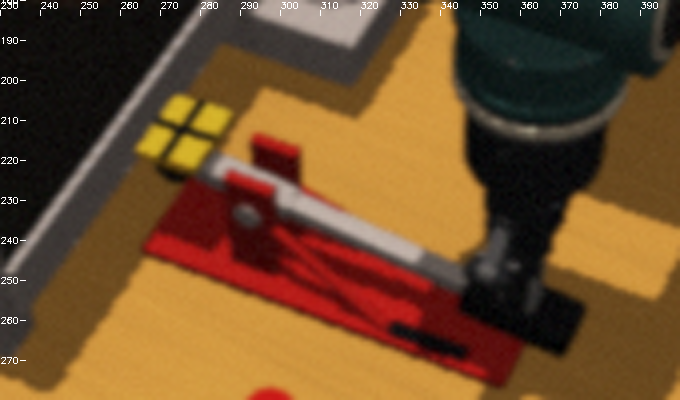

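Request:
servo_tool:
  plan:
    - {"dx": 0,"dy": 0.001,"dz": -0.01,"rx": 0,"ry": 0,"rz": 0}
    - {"dx": 0,"dy": 0.003,"dz": -0.025,"rx": 0,"ry": 0,"rz": 0}
    - {"dx": 0,"dy": 0.005,"dz": -0.04,"rx": 0,"ry": 0,"rz": 0}
    - {"dx": 0,"dy": 0.008,"dz": -0.055,"rx": 0,"ry": 0,"rz": 0}
    - {"dx": 0,"dy": 0.011,"dz": -0.07,"rx": 0,"ry": 0,"rz": 0}
    - {"dx": 0,"dy": 0.013,"dz": -0.085,"rx": 0,"ry": 0,"rz": 0}
    - {"dx": 0,"dy": 0.015,"dz": -0.1,"rx": 0,"ry": 0,"rz": 0}
    - {"dx": 0,"dy": 0.016,"dz": -0.115,"rx": 0,"ry": 0,"rz": 0}
    - {"dx": 0,"dy": 0.016,"dz": -0.13,"rx": 0,"ry": 0,"rz": 0}
    - {"dx": 0,"dy": 0.016,"dz": -0.15,"rx": 0,"ry": 0,"rz": 0}
    - {"dx": 0,"dy": 0.016,"dz": -0.19,"rx": 0,"ry": 0,"rz": 0}
    - {"dx": 0,"dy": 0.016,"dz": -0.19,"rx": 0,"ry": 0,"rz": 0}

```text
clock: 20.3
tcp_pos: [0.5833, 0.0751, 0.1679]
tool_rot: [-3.141, -0.003, 0.099]
ft_force: [0.0, -0.1, 0.0]
gripper_width: 0.0002
```

```bash
python3 f.py;  python3 - <<'E'
from h import *
np.set_printoptions(precision=4,suppress=True)
snap(12);crop(ld('scene12'),'s12.png',230,140,400,280,4)
d=ld('scene12');c=cloud(d,255,195,300,230);q=np.array([.6042,-.1395]);k=(np.hypot(*(c[:,:2]-q).T)<.015)&(c[:,2]>.06);print(np.percentile(c[k],[10,50,90],axis=0))
q=np.array([.5987,-.0854]);a=np.radians(5.67-90);cy,sy=np.cos(a),np.sin(a)
M=np.array([[cy,-sy],[sy,cy]])
for n,b in(("top12",(318,225,360,260)),("scene12",(270,205,315,250))):
    c=cloud(ld(n),*b);l=(c[:,:2]-q)@M
    k=(c[:,2]>.081)&(c[:,2]<.095)&(abs(l[:,1])<.03)&(abs(l[:,0])<.03)
    print(n,k.sum(),np.percentile(l[k],[2,50,98],axis=0))
E
```

```text
20.3 [0.5833 0.0751 0.1679] [-179.9913   -0.1587    5.7003] [ 0.0085 -0.0549  0.0029] [ 0.0212  0.012  -0.0195] 0.00018142174818784287 -0.014909160519470027
[[ 0.5929 -0.1495  0.072 ]
 [ 0.6039 -0.1388  0.0746]
 [ 0.6146 -0.1295  0.0771]]
top12 69 [[-0.0138 -0.0209]
 [ 0.001   0.0115]
 [ 0.0159  0.0206]]
scene12 112 [[-0.0158 -0.0193]
 [-0.0012 -0.0103]
 [ 0.0142  0.0233]]
```

View pics/s12.png

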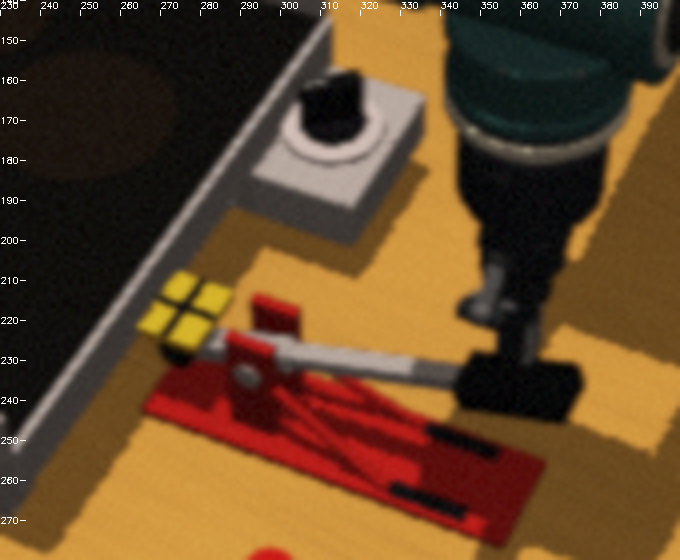

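Request:
servo_tool:
  plan:
    - {"dx": -0.001,"dy": 0,"dz": 0.05,"rx": 0,"ry": 0,"rz": 0}
    - {"dx": -0.001,"dy": 0,"dz": 0.065,"rx": 0,"ry": 0,"rz": 0}
    - {"dx": -0.001,"dy": -0.002,"dz": 0.08,"rx": 0,"ry": 0,"rz": 0}
    - {"dx": -0.001,"dy": -0.004,"dz": 0.095,"rx": 0,"ry": 0,"rz": 0}
    - {"dx": -0.002,"dy": -0.007,"dz": 0.11,"rx": 0,"ry": 0,"rz": 0}
    - {"dx": -0.002,"dy": -0.009,"dz": 0.125,"rx": 0,"ry": 0,"rz": 0}
    - {"dx": -0.002,"dy": -0.011,"dz": 0.14,"rx": 0,"ry": 0,"rz": 0}
    - {"dx": -0.002,"dy": -0.013,"dz": 0.155,"rx": 0,"ry": 0,"rz": 0}
    - {"dx": -0.003,"dy": -0.014,"dz": 0.168,"rx": 0,"ry": 0,"rz": 0}
    - {"dx": -0.003,"dy": -0.014,"dz": 0.18,"rx": 0,"ry": 0,"rz": 0}
    - {"dx": -0.003,"dy": -0.014,"dz": 0.187,"rx": 0,"ry": 0,"rz": 0}
    - {"dx": -0.003,"dy": -0.014,"dz": 0.187,"rx": 0,"ry": 0,"rz": 0}

```text
clock: 21.9
tcp_pos: [0.5816, 0.081, 0.0748]
tool_rot: [3.14, -0.003, 0.099]
ft_force: [-5.6, -8.9, 21.4]
gripper_width: -0.0002
```

```bash
python3 f.py
```

```text
21.9 [0.5816 0.081  0.0748] [179.89    -0.1586   5.6845] [-5.624  -8.934  21.4226] [-1.6378  1.0339 -0.0582] -0.00017705528779353292 -0.00285848872869816
```

Request:
servo_tool:
  plan:
    - {"dx": -0.001,"dy": 0.001,"dz": 0.003,"rx": 0,"ry": 0,"rz": 0}
    - {"dx": -0.001,"dy": 0.001,"dz": 0.003,"rx": 0,"ry": 0,"rz": 0}
    - {"dx": -0.001,"dy": 0.001,"dz": 0.003,"rx": 0,"ry": 0,"rz": 0}

```text
clock: 22.28
tcp_pos: [0.5815, 0.0808, 0.0742]
tool_rot: [3.14, -0.004, 0.099]
ft_force: [-7.3, -6.5, 29.0]
gripper_width: 0.0
```

```bash
python3 f.py;  python3 - <<'E'
from h import *
np.set_printoptions(precision=4,suppress=True)
snap(13);crop(ld('scene13'),'s13.png',230,140,400,280,4);cv2.imwrite('pics/s13f.png',ld('scene13')['color'][...,::-1])
d=ld('scene13');c=cloud(d,255,195,300,230);q=np.array([.6042,-.1395]);k=(np.hypot(*(c[:,:2]-q).T)<.015)&(c[:,2]>.06);print(np.percentile(c[k],[10,50,90],axis=0))
c=cloud(d,295,145,330,185); k=c[(c[:,2]>.110)&(c[:,2]<.12)&(np.hypot(c[:,0]-.425,c[:,1]+.145)<.026)]
print(cv2.minAreaRect((k[:,:2]*1000).astype(np.float32)))
q=np.array([.5987,-.0854]);a=np.radians(5.67-90);cy,sy=np.cos(a),np.sin(a)
M=np.array([[cy,-sy],[sy,cy]])
for n,b in(("top13",(318,225,360,260)),("scene13",(270,205,315,250))):
    c=cloud(ld(n),*b);l=(c[:,:2]-q)@M
    k=(c[:,2]>.081)&(c[:,2]<.095)&(abs(l[:,1])<.03)&(abs(l[:,0])<.03)
    print(n,k.sum(),np.percentile(l[k],[2,50,98],axis=0))
E
python3 f.py
```

```text
22.275 [0.5815 0.0808 0.0742] [179.9281  -0.2424   5.6902] [-7.2647 -6.4614 29.0339] [-1.1623  1.0773  0.0351] 3.763168628557689e-05 -0.0037056164285816703
[[ 0.5947 -0.1502  0.0882]
 [ 0.6041 -0.139   0.0908]
 [ 0.6131 -0.1289  0.0932]]
((426.93280029296875, -145.16488647460938), (15.727420806884766, 41.00577163696289), 49.58902359008789)
top13 66 [[-0.0139 -0.0207]
 [ 0.0017 -0.0001]
 [ 0.0159  0.0203]]
scene13 104 [[-0.0156 -0.0192]
 [-0.0008  0.0124]
 [ 0.0148  0.0223]]
22.375 [0.5815 0.0808 0.0742] [179.9279  -0.2397   5.6905] [-6.8224 -5.66   27.1705] [-1.1614  1.1095 -0.0629] 0.0001110818611865715 -0.0037407953138703562
```

View pics/s13f.png

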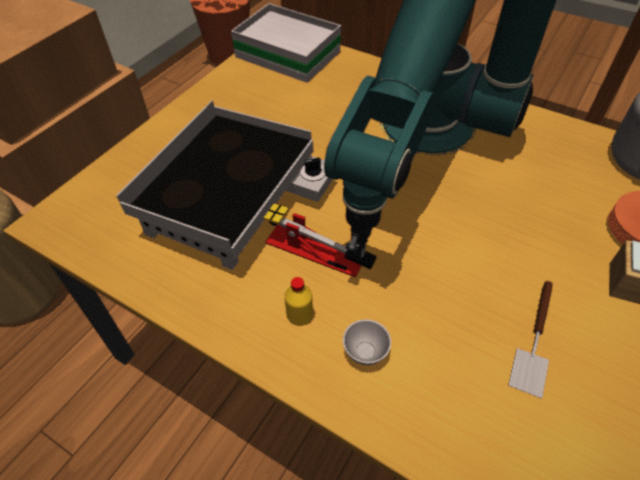

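The plate is raised at the handle stop (tab at about (276,213)), with the jack under the tab. The bottle (298,300), bowl (367,343) and turner are where they started.

```bash
python3 -c "
from bench import ctrl
print(ctrl.hand_in())"; python3 f.py
```

```text
the job is handed in; nothing more can be done
None
the job is handed in; nothing more can be done
```

The job is done and handed in at about 22 s. The knob is off, the jack is under the tab, and I pumped it twice, leaving the handle held fully down.

- **Knob:** I turned it clockwise until it hit its stop. On that turn the bar slipped about 12° in the jaws. I gripped it again and turned a little further, and the torque rose at once, so it is at the stop. It had not moved in the last picture.
- **Jack placement:** I slid it in aligned with the griddle. The saddle works out to within about 1 mm of the tab centre I measured. It stayed put within about 1 mm through both strokes.
- **Pumping:** On the first stroke the tab rose about 17 mm, as expected at the handle stop. I then let the handle come fully up, and the tab dropped back to its start height. The second stroke raised it 16–17 mm again, and the arm is still pushing down with about 27–29 N.
- **Other objects:** In the last picture the oil bottle, bowl and turner are where they started.

**What went wrong:** My first attempt to grip the knob had the jaws fully open, and one finger closed against the inside of the griddle's front edge. The wrist force reached about 104 N in the reading, below the 120 N limit. I opened at once and approached again with the jaws partly open. The contact looked to be on the finger rather than the gripper's body, but I couldn't confirm that. The knob's angle and the jack showed no change afterwards.

**Disagreement:** The two cameras differed by 2–6 mm on some points, so I combined them and checked against the known sizes.

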